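Find the thread comb that fits the clamped lead screw

TASK

By trying them gently (never more than 15 N on the thread) against the robot-side flank of the threaded rod clamped in the vise, find the one thread comb whose teeth go fully home in its thread. Press that comb home and leave it there, meshed squarely with the thread and lying flat on the middle of the vise's rest plate; the two that do not fit belong flat on the plywood board, and everything else on the bench stays where it is.

Things in the scene. Friction and masses are not known exactly. Their poses are not given: they have to be found in the camera images.
- vise: Green machine vise fixed on the bench, holding one rod. Origin: on the bench top, straight below the rod's axis, level with the middle of the rest plate. Its y runs along the rod (axis 54 mm up), its +x away from the robot. Jaws, 85 mm high, at y = 65 to 165 mm; screw and bar handle in front of them to x = -200 mm. Rigid.
- rest_centre (a point): Middle of the top of the level steel rest plate in front of the rod (vise frame x = -65, y = 0, 50 mm above the bench); the plate spans x = -100 to -30, y = -50 to 50 mm. A comb meshes as well with its underside held up to 4 mm above the plate, and can then be lowered onto it.
- crest (a point): On the robot-side crest line of the clamped rod (vise frame x = -25, y = 0, 54 mm up). The free threaded end spans y = -55 to 60 mm. A comb that does not mesh stops with its tooth tips at x = -25 mm, a fully seated one at x = -20 mm; 3 to 8 N is enough to seat it.
- board: Plywood board 150 x 290 x 6 mm (x, y, z) fixed on the bench at the robot's right. Origin: middle of its underside, top 6 mm above the bench. The combs start on it side by side along its y, about 90 mm apart, teeth about along its +x.
- rod_a: One of three steel lead screws, 50 mm across, 220 mm long: pitch 8, 10 or 12 mm (which is not told), thread 5 mm deep, flanks 15 deg off square. Origin: mid-length on the axis; y along it. One is clamped in the vise, axis along the vise's y at its x = 0, origin at its y = 49 to 61 mm; the others lie in a cradle beyond. Where its grooves lie is not told. Fixed.
- rod_b: One of three steel lead screws, 50 mm across, 220 mm long: pitch 8, 10 or 12 mm (which is not told), thread 5 mm deep, flanks 15 deg off square. Origin: mid-length on the axis; y along it. One is clamped in the vise, axis along the vise's y at its x = 0, origin at its y = 49 to 61 mm; the others lie in a cradle beyond. Where its grooves lie is not told. Fixed.
- rod_c: One of three steel lead screws, 50 mm across, 220 mm long: pitch 8, 10 or 12 mm (which is not told), thread 5 mm deep, flanks 15 deg off square. Origin: mid-length on the axis; y along it. One is clamped in the vise, axis along the vise's y at its x = 0, origin at its y = 49 to 61 mm; the others lie in a cradle beyond. Where its grooves lie is not told. Fixed.
- comb_p: Loose flat thread comb. Pitch 8, 10 or 12 mm (7, 5, 5 teeth; which is not told). Origin: underside of the black handle's middle; x to the teeth, z up. Handle 50 x 24 x 14 mm high about it; steel plate 58 wide, 6 thick, x = 23 to 55 mm; teeth 5 mm long to x = 60, one at y = 0, 1.5 mm side play in their own thread. 80 to 170 g. Starts flat on the board.
- comb_p_tip (a point): Tip of the middle tooth of comb_p, 60 mm ahead of its origin and 3 mm above its underside.
- comb_q: Loose flat thread comb. Pitch 8, 10 or 12 mm (7, 5, 5 teeth; which is not told). Origin: underside of the black handle's middle; x to the teeth, z up. Handle 50 x 24 x 14 mm high about it; steel plate 58 wide, 6 thick, x = 23 to 55 mm; teeth 5 mm long to x = 60, one at y = 0, 1.5 mm side play in their own thread. 80 to 170 g. Starts flat on the board.
- comb_q_tip (a point): Tip of the middle tooth of comb_q, 60 mm ahead of its origin and 3 mm above its underside.
- comb_r: Loose flat thread comb. Pitch 8, 10 or 12 mm (7, 5, 5 teeth; which is not told). Origin: underside of the black handle's middle; x to the teeth, z up. Handle 50 x 24 x 14 mm high about it; steel plate 58 wide, 6 thick, x = 23 to 55 mm; teeth 5 mm long to x = 60, one at y = 0, 1.5 mm side play in their own thread. 80 to 170 g. Starts flat on the board.
- comb_r_tip (a point): Tip of the middle tooth of comb_r, 60 mm ahead of its origin and 3 mm above its underside.
- hammer: Hammer lying on the bench. Bystander, to be left alone.
- big_nut: Steel collar nut, 52 mm across, 20 mm high. Bystander, to be left alone.
- oil_can: Grey bottle, 60 mm across, 150 mm high. Bystander, to be left alone.
- wire_brush: Brush lying on the bench. Bystander, to be left alone.
- grinding_disc: Flat grinding disc, 116 mm across, 6 mm thick. Bystander, to be left alone.
- bar_offcut: Upright steel bar end, 32 mm across, 45 mm high. Bystander, to be left alone.
There are look-alikes about, which are no part of the job. Leave any red or yellow look-alike of the comb_p alone. Leave any red look-alike of the comb_r alone.

How it is judged (in metres and radians):
On the way:
1. the fitting comb is pressed fully home in its thread (tips at least 2.5 mm past the crests, contact force above 1 N) (((x of comb_p_tip in the frame of vise between -0.0225 and -0.01 m and y of comb_p_tip in the frame of vise between -0.03 and 0.03 m and angle between the x axis of comb_p and the x axis of vise, either way round below 0.08 rad and angle between comb_p's own z axis and vertical below 0.12 rad and (contact force between comb_p and rod_a above 1 N or contact force between comb_p and rod_b above 1 N or contact force between comb_p and rod_c above 1 N)) or (x of comb_q_tip in the frame of vise between -0.0225 and -0.01 m and y of comb_q_tip in the frame of vise between -0.03 and 0.03 m and angle between the x axis of comb_q and the x axis of vise, either way round below 0.08 rad and angle between comb_q's own z axis and vertical below 0.12 rad and (contact force between comb_q and rod_a above 1 N or contact force between comb_q and rod_b above 1 N or contact force between comb_q and rod_c above 1 N)) or (x of comb_r_tip in the frame of vise between -0.0225 and -0.01 m and y of comb_r_tip in the frame of vise between -0.03 and 0.03 m and angle between the x axis of comb_r and the x axis of vise, either way round below 0.08 rad and angle between comb_r's own z axis and vertical below 0.12 rad and (contact force between comb_r and rod_a above 1 N or contact force between comb_r and rod_b above 1 N or contact force between comb_r and rod_c above 1 N)))), for 0.1 s.
At the end, for the whole second after the job is handed in: The comb that fits lies flat on the rest plate, let go, square to the rod within 0.08 rad and within 30 mm of the rest's middle, tooth tips at least 2.5 mm past the thread crests; the other two lie flat with their handle centres over the plywood board; all at rest (((x of comb_p_tip in the frame of vise between -0.0225 and -0.01 m and y of comb_p_tip in the frame of vise between -0.03 and 0.03 m and angle between the x axis of comb_p and the x axis of vise, either way round below 0.08 rad and angle between each of comb_p, comb_q, comb_r's own z axis and vertical below 0.12 rad and z of comb_p_tip in the frame of vise between 0.048 and 0.061 m and x of comb_q in the frame of board between -0.075 and 0.075 m and y of comb_q in the frame of board between -0.145 and 0.145 m and height (world z) of comb_q between 0.003 and 0.011 m and x of comb_r in the frame of board between -0.075 and 0.075 m and y of comb_r in the frame of board between -0.145 and 0.145 m and height (world z) of comb_r between 0.003 and 0.011 m) or (x of comb_q_tip in the frame of vise between -0.0225 and -0.01 m and y of comb_q_tip in the frame of vise between -0.03 and 0.03 m and angle between the x axis of comb_q and the x axis of vise, either way round below 0.08 rad and angle between each of comb_q, comb_p, comb_r's own z axis and vertical below 0.12 rad and z of comb_q_tip in the frame of vise between 0.048 and 0.061 m and x of comb_p in the frame of board between -0.075 and 0.075 m and y of comb_p in the frame of board between -0.145 and 0.145 m and height (world z) of comb_p between 0.003 and 0.011 m and x of comb_r in the frame of board between -0.075 and 0.075 m and y of comb_r in the frame of board between -0.145 and 0.145 m and height (world z) of comb_r between 0.003 and 0.011 m) or (x of comb_r_tip in the frame of vise between -0.0225 and -0.01 m and y of comb_r_tip in the frame of vise between -0.03 and 0.03 m and angle between the x axis of comb_r and the x axis of vise, either way round below 0.08 rad and angle between each of comb_r, comb_p, comb_q's own z axis and vertical below 0.12 rad and z of comb_r_tip in the frame of vise between 0.048 and 0.061 m and x of comb_p in the frame of board between -0.075 and 0.075 m and y of comb_p in the frame of board between -0.145 and 0.145 m and height (world z) of comb_p between 0.003 and 0.011 m and x of comb_q in the frame of board between -0.075 and 0.075 m and y of comb_q in the frame of board between -0.145 and 0.145 m and height (world z) of comb_q between 0.003 and 0.011 m)) and linear speed of each of comb_p, comb_q, comb_r below 0.01 m/s); the robot touches nothing.
It fails at once if the thread of a rod is pressed with more than 15 N (contact force between anything else and rod_a above 15 N or contact force between anything else and rod_b above 15 N or contact force between anything else and rod_c above 15 N).
It fails at once if a bystander is moved by more than 20 mm (distance of any of hammer, big_nut, oil_can, wire_brush, grinding_disc, bar_offcut from where it was at the start of the episode above 0.02 m).
It also fails if it takes over 72 s, if anything falls off the work surface, if the arm or the gripper's body presses on something with over 40 N, if the wrist force passes 120 N, or if a joint passes its speed limit or range.

ROBOT

A 6-joint arm with a two-finger parallel gripper is mounted at the origin on the work surface. World frame = base frame: x ahead of the robot, y to its left, z up, the work surface at z = 0. Lengths are in m, angles in degrees, forces in N, time in s.
With the tool pointing down it reaches from about 0.275 to 0.85 m from the base axis. Payload 5.2 kg.
Tool frame: the origin (TCP) lies at the very end of the fingers, on their centre line; the grasp point (between the pads) lies arm.grasp_offset behind it (arm.grasp_offset is the distance from the TCP to the grasp point, in m); z points along the fingers, y is the line along which they close (so a half turn about z gives the same grasp; the last joint's range is limited). The gripper opens to 85 mm and grips with 20 to 120 N. Pads are 22 mm wide; open, the fingers measure 114 mm over their backs; the gripper's body (76 mm by 85 mm) begins 54 mm behind the grasp point. The pads swing forward as they close: fully open they stand 13 mm farther back than shut.
Start: joints at [63.323, 14.817, 87.949, -0, 77.235, -11.62], TCP at [0.143, 0.531, 0.231] pointing down, gripper open.
Joint ranges: [-179.93, 179.93], [-52.35, 119.4], [10.71, 147.94], [-69.91, 249.91], [12.55, 155.21], [-178.61, 178.61]. Speed limits (degrees/s): [147.25, 147.25, 180, 180, 180, 180].

INTERFACE

Orientations are given as a 3x3 rotation matrix whose columns are the frame's x, y, z axes.
In Python, from plant import arm, imaging, nets gives the robot as it stands.
- The arm moves only by the tool play_rows, never from a script. Its argument "rows" is a list of rows, each an object of numbers: "gripper": the opening, from 0 (shut) to 1 (fully open); "dx", "dy", "dz": the shift along the tool's x, y, z in cm; "wx", "wy", "wz": the turn, a rotation vector about the tool's x, y, z in degrees. A call has 1 to 20 rows; each row shifts and turns the commanded pose from where the row before left it, along the tool's axes as they then stand; what a row does not reach is not made up. A row lasts 1/12 s, in which the tool goes at most 41.7 mm and 7.16 degrees, less where a joint would pass 70% of its speed; a pose out of reach is approached as far as the arm can. A call is refused whole if a number of a shift passes 4.17 or a number of a turn 7.16, either way. A call with a gripper value outside its range is refused whole. The fingers move at their own pace and stop on an object; "newtons" is the grip in N (left out, the last holds). Time passes only in rows, so rows that do not move let the fingers close. It gives the time, the measured TCP pose, the force, the opening and the grip force at its end, in the units of the state.
- arm.get_obs(): the state, without advancing time (a new reading comes with each control period).
- imaging.get_image(name): name is "side" or "top"; returns the picture (384x512x3 uint8, red, green, blue); there is no depth.
- imaging.get_calibration(name): a dict with "vfov" (degrees; the focal length in pixels is half the picture's height over the tangent of half this angle, whatever the lens; pixels are square), "cx", "cy" (the principal point, pixels), "R" (3x3) and "t" (3): a world point X has camera coordinates R X + t. Camera axes: x right, y down, z forward; pixel columns grow to the right and rows downward; lengths in m; the calibration is good to about 2 mm. A picture is of the moment at which its call begins. get_calibration takes no time and is no camera call.
- arm.sign_off(): hands the job in; it is judged then, once.
Trained networks look in the newest picture that a camera, given by its name, has taken for a name from the list of things; names that differ only in an ending like _2 or _b are one class to them, and where a whole thing is asked for, a point or a joint stands for the part that bears it (a point fixed in the world has none). Each returns a list of dicts, best first, with "p" (0 to 1); they miss things now and then, are a little off and sometimes report something else, mostly with a low value. They report only what shows in the picture. A call takes as long as a camera call. They do not tell look-alikes from the thing itself.
- nets.search_frame(camera, thing): "rect" ([centre column, centre row, width, height] in pixels, round what is visible of it).
- nets.trace(camera, thing): "mask" (384x512 bool, what is visible of it) and "rect" ([centre column, centre row, width, height] in pixels, round what is visible of it).
The state is a dict: "time_s": time; "joints": joint angles; "joint_velocities": joint speeds; "joint_efforts": joint torques, N m; "tcp_pos": TCP position; "tool_rot": TCP orientation; "wrist_force": force on the tool from outside, world axes, zero at the start; "torque": the same for the moment, N m; "grip_width": finger opening in m; "gripper_force": force on a finger pad.
Only numpy, scipy, OpenCV 4.12 (cv2) and the standard library are available. Lean on these libraries where they do the work, as an engineer would, in place of code of your own. Each camera call takes 0.05 s, during which the arm holds its last target. There are 200 camera calls.

## Working session

There is one attempt and no reset: what is moved stays moved. The work goes in short steps, Python scripts to look and compute and a tool call to move; the robot and the scene stay as the last step left them, time stands still between calls to the robot, and variables do not carry over. Pictures are saved under pics/ and viewed, at most 10 in all, crops included, and the job is handed in when it is done.

Besides the shell and the picture viewer there is one more tool, called after "Request:" in YAML: its name, and indented under it one key for each argument. play_rows: Moves the arm, as the interface text tells. Its arguments: {"type":"object","properties":{"rows":{"type":"array"},"newtons":{"type":"number"}},"required":["rows"]}

```bash
mkdir -p pics
python3 - <<'E'
from plant import arm, imaging, nets
import cv2,numpy as np
for n in ["top","side"]:
    im=imaging.get_image(n); cv2.imwrite(f"pics/{n}0.png",im[:,:,::-1]); c=imaging.get_calibration(n); print(n,c)
    for t in ["comb_p","comb_q","comb_r","vise","board"]:
        print(t,[(round(d["p"],2),np.round(d["rect"]).tolist()) for d in nets.search_frame(n,t)][:6])
print(arm.get_obs(),arm.grasp_offset)
E
```

```text
top {'vfov': 53.70709404412843, 'cx': 255.2733391300494, 'cy': 191.9077989438817, 'R': array([[ 0.02598582, -0.99965949,  0.00237694],
       [-0.98415075, -0.02599977, -0.17541755],
       [ 0.17541962,  0.0022191 , -0.98449126]]), 't': array([-0.02473794,  0.51376757,  1.05453665])}
comb_p [(0.8, [352.0, 203.0, 19.0, 30.0]), (0.8, [323.0, 275.0, 32.0, 21.0]), (0.79, [394.0, 153.0, 23.0, 29.0]), (0.71, [373.0, 276.0, 33.0, 22.0]), (0.61, [382.0, 209.0, 20.0, 27.0]), (0.39, [352.0, 211.0, 105.0, 66.0])]
comb_q [(0.8, [352.0, 203.0, 19.0, 30.0]), (0.8, [323.0, 275.0, 32.0, 21.0]), (0.79, [394.0, 153.0, 23.0, 29.0]), (0.71, [373.0, 276.0, 33.0, 22.0]), (0.61, [382.0, 209.0, 20.0, 27.0]), (0.39, [352.0, 211.0, 105.0, 66.0])]
comb_r [(0.8, [352.0, 203.0, 19.0, 30.0]), (0.8, [323.0, 275.0, 32.0, 21.0]), (0.79, [394.0, 153.0, 23.0, 29.0]), (0.71, [373.0, 276.0, 33.0, 22.0]), (0.61, [382.0, 209.0, 20.0, 27.0]), (0.39, [352.0, 211.0, 105.0, 66.0])]
vise [(0.86, [231.0, 196.0, 79.0, 102.0]), (0.59, [227.0, 139.0, 78.0, 21.0])]
board [(0.66, [349.0, 211.0, 101.0, 65.0]), (0.45, [228.0, 196.0, 
[... 1323 characters left out ...]
, -1.16200446e+01]), 'joint_velocities': array([ 0.13611309,  0.03123259,  0.02948129, -0.00161073, -0.01682685,
        0.02645387]), 'joint_efforts': array([-2.00281866e-03, -4.45659971e+01, -2.90770072e+01, -2.82529863e-04,
        1.16191241e-03, -2.77776628e-06]), 'tcp_pos': array([0.14286677, 0.53111212, 0.23131623]), 'tool_rot': array([[-9.65665653e-01,  2.59788081e-01, -6.78226733e-06],
       [ 2.59788082e-01,  9.65665652e-01, -3.94826532e-05],
       [-3.70772013e-06, -3.98889943e-05, -9.99999999e-01]]), 'wrist_force': array([-0.16775981,  0.43897323,  0.26466615]), 'torque': array([0.04700994, 0.02042337, 0.00856335]), 'gripper_force': 0.0, 'grip_width': 0.0853281942717216} 0.0187
```

Run:
```python
import cv2
a=cv2.imread("pics/top0.png")[110:310,150:420]; cv2.imwrite("pics/t1.png",cv2.resize(a,None,fx=2.96,fy=2.96,interpolation=cv2.INTER_CUBIC))
a=cv2.imread("pics/side0.png")[130:335,160:425]; cv2.imwrite("pics/s1.png",cv2.resize(a,None,fx=2.9,fy=2.9,interpolation=cv2.INTER_CUBIC))
```

```text
(no output)
```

View pics/t1.png

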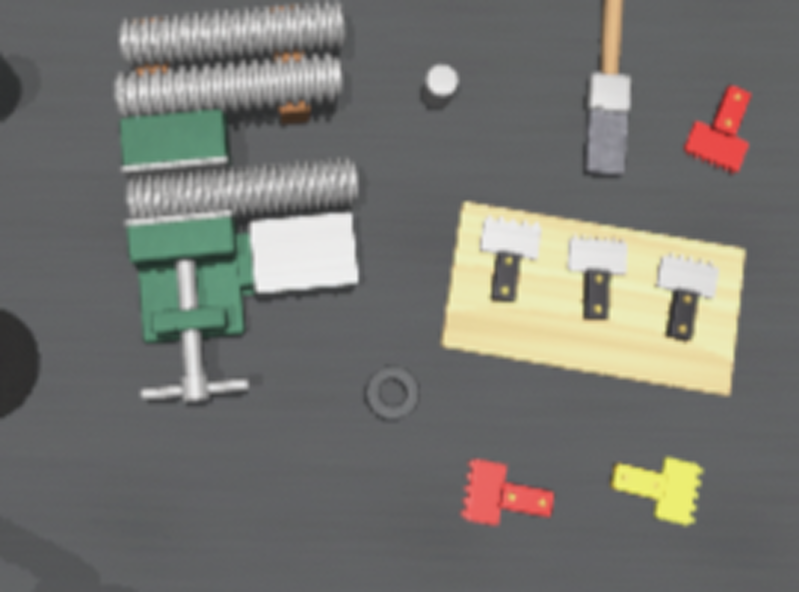

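View pics/s1.png

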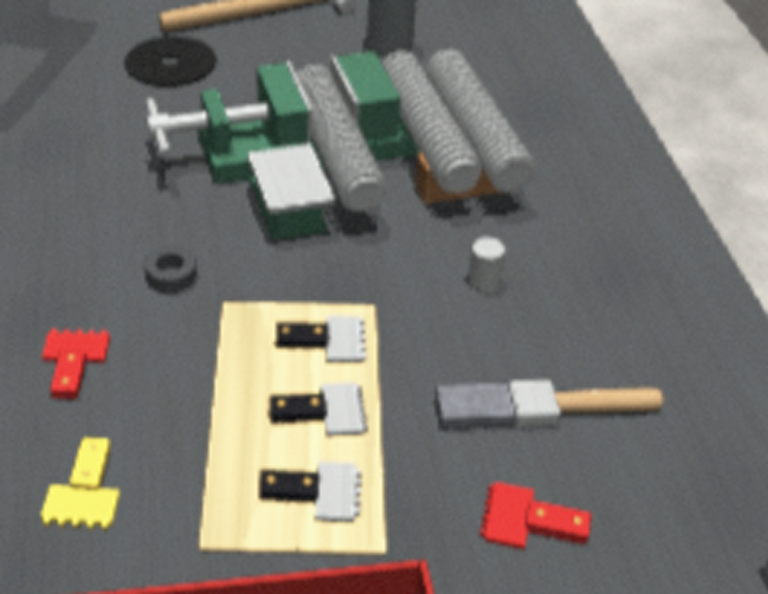

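Candidates (top picture): black-handled combs on the board at about (322,198), (352,204), (382,211). The red ones at (394,153) and (323,275) and the yellow one at (373,276) are look-alikes off the board. I choose the three black ones. The clamped rod runs at about (232,173), with the rest plate at about (253,195).

```bash
cat > h.py <<'E'
import cv2,numpy as np
from plant import arm,imaging,nets
def ray(n,uv,z):
    c=imaging.get_calibration(n); f=192/np.tan(np.radians(c["vfov"]/2)); uv=np.atleast_2d(uv).astype(float)
    d=np.c_[(uv[:,0]-c["cx"])/f,(uv[:,1]-c["cy"])/f,np.ones(len(uv))]@c["R"]; o=-c["R"].T@c["t"]
    return (o+d*((z-o[2])/d[:,2])[:,None])[:,:2]
def proj(n,X):
    c=imaging.get_calibration(n); f=192/np.tan(np.radians(c["vfov"]/2)); p=np.atleast_2d(X)@c["R"].T+c["t"]
    return p[:,:2]/p[:,2:]*f+[c["cx"],c["cy"]]
def blobs(m,lo,hi):
    k,l,s,ce=cv2.connectedComponentsWithStats(m.astype(np.uint8))
    return [(ce[i],s[i,4],l==i) for i in range(1,k) if lo<=s[i,4]<=hi]
def rectw(n,mask,z):
    q=cv2.findContours(mask.astype(np.uint8),cv2.RETR_EXTERNAL,cv2.CHAIN_APPROX_NONE)[0]
    q=max(q,key=len)[:,0,:]; w=ray(n,q,z); r=cv2.minAreaRect((w*1000).astype(np.float32)); return r
E
cat > m.py <<'E'
from h import *
for n in ["top","side"]:
    im=cv2.imread(f"pics/{n}0.png"); hsv=cv2.cvtColor(im,cv2.COLOR_BGR2HSV); H,S,V=[hsv[...,i].astype(int) for i in range(3)]
    wood=(H>12)&(H<32)&(S>50)&(V>130)
    b=max(blobs(wood,800,20000),key=lambda t:t[1]); hull=np.zeros(H.shape,np.uint8)
    q=max(cv2.findContours(b[2].astype(np.uint8),0,1)[0],key=len); cv2.fillConvexPoly(hull,cv2.convexHull(q),1)
    print(n,"board",rectw(n,hull,.006))
    dark=(hull>0)&(V<90); light=(hull>0)&(S<45)&(V>130)
    for nm,m,z in (("handle",dark,.019),("plate",light,.012)):
        for c,a,_ in blobs(m,30,800): print(nm,c.round(1),a,ray(n,c,z).round(4))
    reg=np.zeros(H.shape,bool); 
    if n=="top": reg[178:212,228:275]=1
    else: reg[176:206,242:278]=1
    w=blobs(reg&(S<40)&(V>190),100,3000)
    for c,a,mm in w: print("rest",c.round(1),a,ray(n,c,.05).round(4),rectw(n,mm,.05))
E
python3 m.py
```

```text
top board ((474.1347351074219, -295.4747314453125), (294.76751708984375, 155.17791748046875), 81.69574737548828)
handle [320.6 200.8] 30 [[ 0.4974 -0.2053]]
handle [350.5 208.6] 72 [[ 0.4763 -0.2935]]
handle [379.4 216.1] 91 [[ 0.4562 -0.378 ]]
plate [322.1 189.8] 240 [[ 0.5319 -0.2111]]
plate [351.4 195.9] 226 [[ 0.5158 -0.2986]]
plate [382.  202.8] 234 [[ 0.4974 -0.3893]]
rest [252.3 194.7] 805 [[ 0.5052 -0.0028]] ((505.41656494140625, -2.7352371215820312), (68.71708679199219, 98.69841003417969), 7.066304683685303)
side board ((470.9609375, -300.4355163574219), (294.5732116699219, 153.64242553710938), 81.71415710449219)
handle [263.9 245.8] 120 [[ 0.4873 -0.2172]]
handle [262.3 270.9] 137 [[ 0.4717 -0.307 ]]
handle [259.6 297.5] 166 [[ 0.4546 -0.3906]]
plate [278.8 246.3] 210 [[ 0.5282 -0.2169]]
plate [278.2 270.5] 236 [[ 0.5132 -0.304 ]]
plate [276.2 298.9] 295 [[ 0.4944 -0.3937]]
rest [259.6 190.3] 417 [[ 0.5007 -0.0085]] ((501.0816345214844, -5.553337097167969), (67.89918518066406, 97.5042953491211), 6.912710666656494)
```

```bash
cat > m2.py <<'E'
from h import *
for n in ["top","side"]:
    im=cv2.imread(f"pics/{n}0.png"); hsv=cv2.cvtColor(im,cv2.COLOR_BGR2HSV); H,S,V=[hsv[...,i].astype(int) for i in range(3)]
    wood=(H>12)&(H<32)&(S>50)&(V>130)
    b=max(blobs(wood,800,20000),key=lambda t:t[1]); hull=np.zeros(H.shape,np.uint8)
    q=max(cv2.findContours(b[2].astype(np.uint8),0,1)[0],key=len); cv2.fillConvexPoly(hull,cv2.convexHull(q),1)
    hull=cv2.erode(hull,np.ones((3,3)))
    light=((hull>0)&(S<60)&(V>140)).astype(np.uint8)
    dark=(hull>0)&(V<140)&(light==0)
    dark=cv2.morphologyEx(dark.astype(np.uint8),cv2.MORPH_CLOSE,np.ones((5,5)))*(1-light)
    D=blobs(dark,60,800);L=blobs(light,100,800)
    for (c,a,m),(c2,a2,m2) in zip(D,L):
        p=ray(n,c,.018)[0];q=ray(n,c2,.012)[0];d=q-p
        r=rectw(n,m,.018); r2=rectw(n,m2,.012)
        print(n,a,a2,p.round(4),q.round(4),"hd",np.degrees(np.arctan2(d[1],d[0])).round(1),np.hypot(*d).round(4),np.round(r[1]),round(r[2],1),np.round(r2[1]),round(r2[2],1))
# rod pitch
im=cv2.cvtColor(cv2.imread("pics/top0.png"),cv2.COLOR_BGR2GRAY).astype(np.float32)
o=np.array([.5052,-.0028]);
for n,o in (("top",[.5055,-.0027]),("side",[.501,-.0055])):
    im=cv2.cvtColor(cv2.imread(f"pics/{n}0.png"),cv2.COLOR_BGR2GRAY).astype(np.float32)
    a=np.radians(7.0);ex=np.array([np.cos(a),np.sin(a)]);ey=np.array([-ex[1],ex[0]])
    for ang in (20,40,60,80,100):
        t=np.radians(ang); dx=65-25*np.cos(t);z=.054+.025*np.sin(t)
        ys=np.arange(-53,58,.5); P=np.array(o)+(dx*ex[None]+ys[:,None]*ey)/1000
        uv=proj(n,np.c_[P,np.full(len(ys),z)]).astype(np.float32)
        v=cv2.remap(im,uv[:,:1].copy(),uv[:,1:].copy(),cv2.INTER_CUBIC)[:,0]; v=v-np.poly1d(np.polyfit(ys,v,3))(ys)
        w=np.hanning(len(v)); ps=np.arange(6.5,14,.25); A=np.array([abs((v*w*np.exp(-2j*np.pi*ys/p)).sum()) for p in ps])
        k=A.argmax(); ph=np.angle((v*w*np.exp(-2j*np.pi*ys/ps[k])).sum())
        g=lambda p:int(A[abs(ps-p).argmin()])
        print(n,ang,"best",ps[k],int(A[k]),"bright at y=",round(-ph/2/np.pi*ps[k]*-1,1),g(8),g(10),g(12))
E
python3 m2.py
```

```text
side 152 239 [ 0.4867 -0.214 ] [ 0.5278 -0.2115] hd 3.5 0.0411 [31. 49.] 83.2 [71. 50.] 83.5
side 185 321 [ 0.4717 -0.3038] [ 0.5112 -0.292 ] hd 16.7 0.0412 [32. 50.] 88.1 [102.  42.] 89.2
side 206 463 [ 0.454  -0.3886] [ 0.4905 -0.3886] hd -0.0 0.0364 [30. 48.] 82.1 [125.  45.] 78.6
top 20 best 8.0 550 bright at y= 1.7 550 169 48
top 40 best 10.25 446 bright at y= -2.2 347 445 26
top 60 best 10.0 628 bright at y= 0.4 141 628 90
top 80 best 10.0 908 bright at y= 3.0 107 908 181
top 100 best 10.0 659 bright at y= -3.9 170 659 64
side 20 best 11.5 45 bright at y= 3.6 7 18 42
side 40 best 13.0 37 bright at y= 2.9 11 24 30
side 60 best 8.25 32 bright at y= -1.2 31 21 7
side 80 best 13.75 143 bright at y= 0.6 65 10 60
side 100 best 13.0 68 bright at y= 6.1 34 10 31
```

```bash
cat > fit.py <<'E'
from h import *
from scipy.optimize import minimize
def box(x0,x1,y0,y1,z0,z1): return np.array([[x,y,z] for x in(x0,x1) for y in(y0,y1) for z in(z0,z1)])/1000
PL=box(23,57.5,-29,29,0,6);HA=box(-25,25,-12,12,0,14)
def fit(n,img,p0,base,bg=None):
    im=img.astype(np.float32); K=8
    def rd(p,cols):
        c,s=np.cos(p[2]),np.sin(p[2]); R=np.array([[c,-s,0],[s,c,0],[0,0,1]])
        out=np.zeros((48*K,48*K,3),np.float32); out[:]=cols[0]
        for b,col in((PL,cols[1]),(HA,cols[2])):
            uv=proj(n,b@R.T+[p[0],p[1],base]); q=cv2.convexHull((((uv-o+.5)*K-.5)*16).astype(np.int32)); cv2.fillConvexPoly(out,q,[float(v) for v in col],cv2.LINE_8,4)
        return cv2.GaussianBlur(cv2.resize(out,(48,48),interpolation=cv2.INTER_AREA),(0,0),.6)
    o=np.round(proj(n,[p0[0]+.015,p0[1],base])[0])-24; x,y=o.astype(int); pt=im[y:y+48,x:x+48]
    def loss(v):
        p=np.array([v[0]/1000+p0[0],v[1]/1000+p0[1],p0[2]+v[2]/50])
        L=rd(p,np.eye(3)); A=L.reshape(-1,3); w=(M.ravel()>0)
        C=np.linalg.lstsq(A[w],pt.reshape(-1,3)[w],rcond=None)[0]; return np.mean((A[w]@C-pt.reshape(-1,3)[w])**2)
    M=np.zeros((48,48),np.uint8); c,s=np.cos(p0[2]),np.sin(p0[2]); R=np.array([[c,-s],[s,c]])
    q=np.array([[-34,-20],[-34,20],[17,37],[66,37],[66,-37],[17,-37]])/1000@R.T+p0[:2]
    cv2.fillConvexPoly(M,np.round(proj(n,np.c_[q,np.full(6,base)])-o).astype(np.int32),1)
    r=min((minimize(loss,[0,0,t],method="Nelder-Mead",options=dict(initial_simplex=np.array([[0,0,t],[4,0,t],[0,4,t],[0,0,t+5]]))) for t in(-3,3)),key=lambda r:r.fun)
    v=r.x; return np.array([v[0]/1000+p0[0],v[1]/1000+p0[1],p0[2]+v[2]/50]),r.fun
E
cat > m3.py <<'E'
from fit import *
for i,p0 in enumerate(([.490,-.208,-.12],[.4745,-.298,-.12],[.456,-.384,-.14])):
    for n in("top","side"):
        im=cv2.imread(f"pics/{n}0.png"); p,f=fit(n,im,p0,.006); print(i,n,p[:2].round(4),np.degrees(p[2]).round(1),round(f))
        g=cv2.cvtColor(im,cv2.COLOR_BGR2GRAY).astype(np.float32); ys=np.arange(-29,29.1,.5); c,s=np.cos(p[2]),np.sin(p[2])
        for xx in(56,57.5,59):
            P=p[:2]+np.c_[c*xx-s*ys,s*xx+c*ys]/1000; uv=proj(n,np.c_[P,np.full(len(ys),.011)]).astype(np.float32)
            v=cv2.remap(g,uv[:,:1].copy(),uv[:,1:].copy(),cv2.INTER_CUBIC)[:,0]; v=v-v.mean()
            print("   ",xx,[int((v*np.cos(2*np.pi*ys/q)).sum()) for q in(8,10,12)], v[::6].astype(int).tolist())
E
python3 m3.py
```

```text
0 top [ 0.4913 -0.2053] -8.2 135
    56 [-6, -6, 114] [-1, 3, 5, 1, 0, 1, -8, -10, 0, 4, 4, 2, 2, 5, -2, -7, 0, 4, 0, -5]
    57.5 [-17, -8, 156] [-1, 4, 6, 1, 0, 3, -8, -13, -1, 4, 5, 1, 1, 6, -1, -9, -1, 4, 1, -5]
    59 [-18, -15, 182] [-1, 4, 6, 1, 0, 4, -7, -12, -2, 3, 4, 0, 0, 5, 1, -7, -1, 3, 1, -3]
0 side [ 0.4882 -0.2085] -9.4 562
    56 [30, -26, -82] [-44, -29, 13, 26, 4, -7, 20, 24, -4, -24, 4, 8, -16, -27, 6, 12, -10, -20, 12, 35]
    57.5 [-46, 5, -258] [-24, -25, 13, 29, 2, -21, 11, 20, -11, -34, 6, 19, -10, -31, 6, 15, -3, -14, 14, 33]
    59 [-65, 44, -290] [-9, -19, 5, 17, -1, -23, 2, 11, -7, -23, 2, 16, 0, -16, 4, 12, 1, -5, 11, 21]
1 top [ 0.4753 -0.2962] -3.3 159
    56 [-134, 50, -78] [6, 0, -15, -3, -3, -2, 6, 2, 4, 3, -9, 1, 4, 0, 1, -6, 3, 11, 0, -5]
    57.5 [-218, 51, -87] [8, 1, -18, -3, -3, -3, 7, 0, 3, 4, -18, -1, 4, 2, 4, -8, 3, 14, 3, 3]
    59 [-214, 45, -34] [7, 1, -13, -1, -4, -6, 5, -4, 0, 2, -20, -3, 4, 4, 7, -5, 3, 13, 6, 7]
1 side [ 0.4722 -0.2997] -3.7 631
    56 [-86, 33, 0] [-15, -21, 3, 5, -1, 4, 5, 8, 2, -5, 0, -1, -8, -7, -18, -17, -11, -2
[... 186 characters left out ...]
 5, -1, -7, -8, -2, 17, 46]
2 top [ 0.4577 -0.3815] -11.5 165
    56 [93, -113, 92] [6, 5, -2, -13, -8, 5, 1, -9, -1, 6, 1, -5, 6, 3, -4, 5, 2, -5, 5, 4]
    57.5 [85, -110, 112] [8, 8, 0, -12, -12, 5, 0, -12, 0, 8, 1, -8, 7, 5, -7, 5, 3, -8, 4, 7]
    59 [41, -57, 100] [7, 7, 3, -7, -12, 4, 0, -13, 1, 7, 1, -8, 5, 4, -7, 4, 3, -8, 2, 6]
2 side [ 0.4545 -0.3846] -10.3 556
    56 [-268, 690, 24] [21, -17, -32, 12, 5, -31, -14, 6, -17, -11, 15, -9, -25, 3, 0, -19, 6, 37, 41, 44]
    57.5 [-277, 643, 137] [36, -2, -31, 6, 3, -32, -15, 10, -18, -15, 27, 0, -31, -2, -8, -34, -2, 37, 46, 47]
    59 [-190, 349, 169] [30, 7, -15, 1, 0, -22, -10, 15, -2, -7, 18, -4, -31, -9, -11, -30, -4, 27, 34, 33]
```

Request:
play_rows:
  rows:
    - {"wz": -4.1, "gripper": 0.6}
    - {"dx": -1.6, "dy": -2.8}
    - {"dx": -1.6, "dy": -2.8}
    - {"dx": -1.6, "dy": -2.8}
    - {"dx": -1.6, "dy": -2.8}
    - {"dx": -1.6, "dy": -2.8}
    - {"dx": -1.6, "dy": -2.8}
    - {"dx": -1.6, "dy": -2.8}
    - {"dx": -1.6, "dy": -2.8}
    - {"dx": -1.6, "dy": -2.8}
    - {"dx": -1.6, "dy": -2.8}
    - {"dx": -1.6, "dy": -2.8}
    - {"dx": -1.6, "dy": -2.8}
    - {"dx": -1.6, "dy": -2.8}
    - {"dx": -1.6, "dy": -2.8}
    - {"dx": -1.6, "dy": -2.8}
    - {"dx": -1.6, "dy": -2.8}
    - {"dx": -1.6, "dy": -2.8}
    - {"dx": -1.6, "dy": -2.8}
    - {"dx": -1.6, "dy": -2.8}
  newtons: 40

```text
$.rows[0]: bad value
```

Request:
play_rows:
  rows:
    - {"dx": -1.6, "dy": -2.8}
    - {"dx": -1.6, "dy": -2.8}
    - {"dx": -1.6, "dy": -2.8}
    - {"dx": -1.6, "dy": -2.8}
    - {"dx": -1.6, "dy": -2.8}
    - {"dx": -1.6, "dy": -2.8}
    - {"dx": -1.6, "dy": -2.8}
    - {"dx": -1.6, "dy": -2.8}
    - {"dx": -1.6, "dy": -2.8}
    - {"dx": -1.6, "dy": -2.8}
    - {"dx": -1.6, "dy": -2.8}
    - {"dz": 3}
    - {"dz": 3}
    - {"dz": 3}

```text
$.rows[0]: bad value
```

```bash
cat > go.py <<'E'
import sys; from h import *
# target: world x y z heading(tool x, deg)
o=arm.get_obs(); R=o["tool_rot"]; p=o["tcp_pos"]
T=[float(a) for a in sys.argv[1:5]]
h=np.degrees(np.arctan2(R[1,0],R[0,0])); d=(T[3]-h+180)%360-180
a=np.radians(T[3]); Rt=np.array([[np.cos(a),np.sin(a),0],[np.sin(a),-np.cos(a),0],[0,0,-1]])
print("t",o["time_s"],"tcp",p.round(4),"head",h.round(2),"tilt",R[:,2].round(3),"w",o["grip_width"].round(4),"gf",round(o["gripper_force"],1),"F",o["wrist_force"].round(2))
print("first wz",-d.round(2),"then cm",(100*Rt.T@(np.array(T[:3])-p)).round(2))
E
python3 go.py 0.456 -0.383 0.009 169.1
```

```text
Traceback (most recent call last):
  File "go.py", line 7, in <module>
    print("t",o["time_s"],"tcp",p.round(4),"head",h.round(2),"tilt",R[:,2].round(3),"w",o["grip_width"].round(4),"gf",round(o["gripper_force"],1),"F",o["wrist_force"].round(2))
                                                                                        ^^^^^^^^^^^^^^^^^^^^^
AttributeError: 'float' object has no attribute 'round'
```

Request:
play_rows:
  rows:
    - {"gripper": 0.6, "dx": 0, "dy": 0, "dz": 0, "wx": 0, "wy": 0, "wz": -4.1}
  newtons: 40

```text
time_s: 0.68
tcp_pos: [0.1429, 0.5311, 0.2313]
tool_rot: [[-0.982, 0.19, 0.0], [0.19, 0.982, 0.0], [0.0, 0.0, -1.0]]
wrist_force: [0.5, -0.1, -0.3]
grip_width: 0.0756
gripper_force: 0.0
```

```bash
sed -i 's/o\["grip_width"\].round(4)/round(o["grip_width"],4)/' go.py; python3 go.py 0.456 -0.383 0.009 169.1
```

```text
t 0.6833 tcp [0.1429 0.5311 0.2313] head 169.03 tilt [ 0.  0. -1.] w 0.0756 gf 0.0 F [ 0.51 -0.08 -0.34]
first wz -0.07 then cm [-48.04 -83.84  22.23]
```

Request:
play_rows:
  rows:
    - {"gripper": 0.6, "dx": -1.6, "dy": -2.8, "dz": 0, "wx": 0, "wy": 0, "wz": 0}
    - {"gripper": 0.6, "dx": -1.6, "dy": -2.8, "dz": 0, "wx": 0, "wy": 0, "wz": 0}
    - {"gripper": 0.6, "dx": -1.6, "dy": -2.8, "dz": 0, "wx": 0, "wy": 0, "wz": 0}
    - {"gripper": 0.6, "dx": -1.6, "dy": -2.8, "dz": 0, "wx": 0, "wy": 0, "wz": 0}
    - {"gripper": 0.6, "dx": -1.6, "dy": -2.8, "dz": 0, "wx": 0, "wy": 0, "wz": 0}
    - {"gripper": 0.6, "dx": -1.6, "dy": -2.8, "dz": 0, "wx": 0, "wy": 0, "wz": 0}
    - {"gripper": 0.6, "dx": -1.6, "dy": -2.8, "dz": 0, "wx": 0, "wy": 0, "wz": 0}
    - {"gripper": 0.6, "dx": -1.6, "dy": -2.8, "dz": 0, "wx": 0, "wy": 0, "wz": 0}
    - {"gripper": 0.6, "dx": -1.6, "dy": -2.8, "dz": 0, "wx": 0, "wy": 0, "wz": 0}
    - {"gripper": 0.6, "dx": -1.6, "dy": -2.8, "dz": 0, "wx": 0, "wy": 0, "wz": 0}
    - {"gripper": 0.6, "dx": -1.6, "dy": -2.8, "dz": 0, "wx": 0, "wy": 0, "wz": 0}
    - {"gripper": 0.6, "dx": -1.6, "dy": -2.8, "dz": 0, "wx": 0, "wy": 0, "wz": 0}
    - {"gripper": 0.6, "dx": -1.6, "dy": -2.8, "dz": 0, "wx": 0, "wy": 0, "wz": 0}
    - {"gripper": 0.6, "dx": -1.6, "dy": -2.8, "dz": 0, "wx": 0, "wy": 0, "wz": 0}
    - {"gripper": 0.6, "dx": -1.6, "dy": -2.8, "dz": 0, "wx": 0, "wy": 0, "wz": 0}
    - {"gripper": 0.6, "dx": -1.6, "dy": -2.8, "dz": 0, "wx": 0, "wy": 0, "wz": 0}
    - {"gripper": 0.6, "dx": -1.6, "dy": -2.8, "dz": 0, "wx": 0, "wy": 0, "wz": 0}
    - {"gripper": 0.6, "dx": -1.6, "dy": -2.8, "dz": 0, "wx": 0, "wy": 0, "wz": 0}
    - {"gripper": 0.6, "dx": -1.6, "dy": -2.8, "dz": 0, "wx": 0, "wy": 0, "wz": 0}
    - {"gripper": 0.6, "dx": -1.6, "dy": -2.8, "dz": 0, "wx": 0, "wy": 0, "wz": 0}

```text
time_s: 2.35
tcp_pos: [0.3508, -0.0813, 0.2316]
tool_rot: [[-0.982, 0.191, 0.001], [0.191, 0.982, -0.0], [-0.001, -0.0, -1.0]]
wrist_force: [-0.1, 1.4, 1.3]
grip_width: 0.0508
gripper_force: 0.0
```

Request:
play_rows:
  rows:
    - {"gripper": 0.6, "dx": -1.6, "dy": -2.8, "dz": 0, "wx": 0, "wy": 0, "wz": 0}
    - {"gripper": 0.6, "dx": -1.6, "dy": -2.8, "dz": 0, "wx": 0, "wy": 0, "wz": 0}
    - {"gripper": 0.6, "dx": -1.6, "dy": -2.8, "dz": 0, "wx": 0, "wy": 0, "wz": 0}
    - {"gripper": 0.6, "dx": -1.6, "dy": -2.8, "dz": 0, "wx": 0, "wy": 0, "wz": 0}
    - {"gripper": 0.6, "dx": -1.6, "dy": -2.8, "dz": 0, "wx": 0, "wy": 0, "wz": 0}
    - {"gripper": 0.6, "dx": -1.6, "dy": -2.8, "dz": 0, "wx": 0, "wy": 0, "wz": 0}
    - {"gripper": 0.6, "dx": -1.6, "dy": -2.8, "dz": 0, "wx": 0, "wy": 0, "wz": 0}
    - {"gripper": 0.6, "dx": -1.6, "dy": -2.8, "dz": 0, "wx": 0, "wy": 0, "wz": 0}
    - {"gripper": 0.6, "dx": -1.6, "dy": -2.8, "dz": 0, "wx": 0, "wy": 0, "wz": 0}
    - {"gripper": 0.6, "dx": -1.6, "dy": -2.8, "dz": 0, "wx": 0, "wy": 0, "wz": 0}
    - {"gripper": 0.6, "dx": 0, "dy": 0, "dz": 3, "wx": 0, "wy": 0, "wz": 0}
    - {"gripper": 0.6, "dx": 0, "dy": 0, "dz": 3, "wx": 0, "wy": 0, "wz": 0}
    - {"gripper": 0.6, "dx": 0, "dy": 0, "dz": 3, "wx": 0, "wy": 0, "wz": 0}
    - {"gripper": 0.6, "dx": 0, "dy": 0, "dz": 3, "wx": 0, "wy": 0, "wz": 0}
    - {"gripper": 0.6, "dx": 0, "dy": 0, "dz": 3, "wx": 0, "wy": 0, "wz": 0}
    - {"gripper": 0.6, "dx": 0, "dy": 0, "dz": 0, "wx": 0, "wy": 0, "wz": 0}

```text
time_s: 3.68
tcp_pos: [0.4515, -0.3814, 0.0752]
tool_rot: [[-0.982, 0.19, -0.007], [0.19, 0.982, 0.009], [0.009, 0.007, -1.0]]
wrist_force: [-1.2, 1.2, -1.1]
grip_width: 0.0509
gripper_force: 0.0
```

```bash
python3 go.py 0.456 -0.383 0.009 169.1
python3 - <<'E'
from h import *
im=imaging.get_image("top")[:,:,::-1]; 
im2=imaging.get_image("side")[:,:,::-1]
o=arm.get_obs();p=o["tcp_pos"]
a,b=proj("top",p)[0],proj("side",p)[0]; print(a,b)
A=cv2.resize(im[170:250,340:440],None,fx=4,fy=4,interpolation=cv2.INTER_CUBIC);B=cv2.resize(im2[225:325,210:310],None,fx=4,fy=4,interpolation=cv2.INTER_CUBIC)
c=np.zeros((400,800,3),np.uint8);c[:320,:400]=A;c[:,400:]=B
cv2.circle(c,tuple(((a-[340,170])*4).astype(int).tolist()),4,(255,0,255),1);cv2.circle(c,tuple(((b-[210,225])*4+[400,0]).astype(int).tolist()),4,(255,0,255),1)
cv2.imwrite("pics/g1.png",c)
E
```

```text
t 3.6833 tcp [ 0.4515 -0.3814  0.0752] head 169.03 tilt [-0.007  0.009 -1.   ] w 0.0509 gf 0.0 F [-1.18  1.24 -1.13]
first wz -0.07 then cm [-0.47 -0.07  6.62]
[388.95265259 214.47689673] [259.08032545 277.90352215]
```

View pics/g1.png

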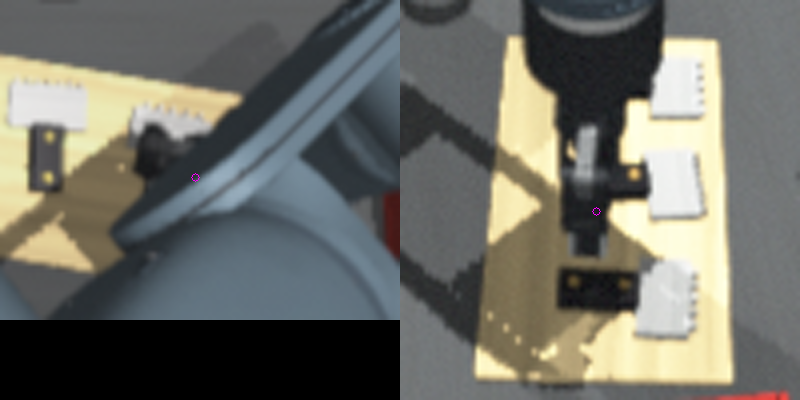

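Request:
play_rows:
  rows:
    - {"gripper": 0.6, "dx": -0.4, "dy": 0, "dz": 1, "wx": 0, "wy": 0, "wz": 0}
    - {"gripper": 0.6, "dx": 0, "dy": 0, "dz": 1, "wx": 0, "wy": 0, "wz": 0}
    - {"gripper": 0.6, "dx": 0, "dy": 0, "dz": 1, "wx": 0, "wy": 0, "wz": 0}
    - {"gripper": 0.6, "dx": 0, "dy": 0, "dz": 1, "wx": 0, "wy": 0, "wz": 0}
    - {"gripper": 0.6, "dx": 0, "dy": 0, "dz": 1, "wx": 0, "wy": 0, "wz": 0}
    - {"gripper": 0.6, "dx": 0, "dy": 0, "dz": 0, "wx": 0, "wy": 0, "wz": 0}
    - {"gripper": 0.6, "dx": 0, "dy": 0, "dz": 0, "wx": 0, "wy": 0, "wz": 0}

```text
time_s: 4.37
tcp_pos: [0.4579, -0.385, 0.0304]
tool_rot: [[-0.982, 0.19, -0.001], [0.19, 0.982, 0.002], [0.002, 0.001, -1.0]]
wrist_force: [0.7, 0.7, -0.3]
grip_width: 0.0513
gripper_force: 0.0
```

```bash
python3 go.py 0.456 -0.383 0.009 169.1
```

```text
t 4.3667 tcp [ 0.4579 -0.385   0.0304] head 169.04 tilt [-0.001  0.002 -1.   ] w 0.0513 gf 0.0 F [ 0.71  0.73 -0.25]
first wz -0.06 then cm [0.22 0.16 2.14]
```

Request:
play_rows:
  rows:
    - {"gripper": 0.6, "dx": 0.2, "dy": 0.1, "dz": 0.7, "wx": 0, "wy": 0, "wz": 0}
    - {"gripper": 0.6, "dx": 0, "dy": 0, "dz": 0.7, "wx": 0, "wy": 0, "wz": 0}
    - {"gripper": 0.6, "dx": 0, "dy": 0, "dz": 0.7, "wx": 0, "wy": 0, "wz": 0}
    - {"gripper": 0.1, "dx": 0, "dy": 0, "dz": 0, "wx": 0, "wy": 0, "wz": 0}
    - {"gripper": 0.1, "dx": 0, "dy": 0, "dz": 0, "wx": 0, "wy": 0, "wz": 0}
    - {"gripper": 0.1, "dx": 0, "dy": 0, "dz": 0, "wx": 0, "wy": 0, "wz": 0}
    - {"gripper": 0.1, "dx": 0, "dy": 0, "dz": 0, "wx": 0, "wy": 0, "wz": 0}
    - {"gripper": 0.1, "dx": 0, "dy": 0, "dz": 0, "wx": 0, "wy": 0, "wz": 0}
    - {"gripper": 0.1, "dx": 0, "dy": 0, "dz": 0, "wx": 0, "wy": 0, "wz": 0}

```text
time_s: 5.12
tcp_pos: [0.4566, -0.3843, 0.0104]
tool_rot: [[-0.982, 0.19, 0.0], [0.19, 0.982, -0.0], [-0.0, -0.0, -1.0]]
wrist_force: [0.2, 0.0, -1.3]
grip_width: 0.023
gripper_force: 39.1
```

Request:
play_rows:
  rows:
    - {"gripper": 0.1, "dx": 0, "dy": 0, "dz": -1, "wx": 0, "wy": 0, "wz": 0}
    - {"gripper": 0.1, "dx": 0, "dy": 0, "dz": -3, "wx": 0, "wy": 0, "wz": 0}
    - {"gripper": 0.1, "dx": 0, "dy": 0, "dz": -3, "wx": 0, "wy": 0, "wz": -6}
    - {"gripper": 0.1, "dx": 0, "dy": 0, "dz": -3, "wx": 0, "wy": 0, "wz": -6}
    - {"gripper": 0.1, "dx": 0, "dy": 0, "dz": -2, "wx": 0, "wy": 0, "wz": -6}
    - {"gripper": 0.1, "dx": -0.52, "dy": 3.1, "dz": 0, "wx": 0, "wy": 0, "wz": 0}
    - {"gripper": 0.1, "dx": -0.52, "dy": 3.1, "dz": 0, "wx": 0, "wy": 0, "wz": 0}
    - {"gripper": 0.1, "dx": -0.52, "dy": 3.1, "dz": 0, "wx": 0, "wy": 0, "wz": 0}
    - {"gripper": 0.1, "dx": -0.52, "dy": 3.1, "dz": 0, "wx": 0, "wy": 0, "wz": 0}
    - {"gripper": 0.1, "dx": -0.52, "dy": 3.1, "dz": 0, "wx": 0, "wy": 0, "wz": 0}
    - {"gripper": 0.1, "dx": -0.52, "dy": 3.1, "dz": 0, "wx": 0, "wy": 0, "wz": 0}
    - {"gripper": 0.1, "dx": -0.52, "dy": 3.1, "dz": 0, "wx": 0, "wy": 0, "wz": 0}
    - {"gripper": 0.1, "dx": -0.52, "dy": 3.1, "dz": 0, "wx": 0, "wy": 0, "wz": 0}
    - {"gripper": 0.1, "dx": -0.52, "dy": 3.1, "dz": 0, "wx": 0, "wy": 0, "wz": 0}
    - {"gripper": 0.1, "dx": -0.52, "dy": 3.1, "dz": 0, "wx": 0, "wy": 0, "wz": 0}
    - {"gripper": 0.1, "dx": -0.52, "dy": 3.1, "dz": 0, "wx": 0, "wy": 0, "wz": 0}
    - {"gripper": 0.1, "dx": -0.52, "dy": 3.1, "dz": 0, "wx": 0, "wy": 0, "wz": 0}
    - {"gripper": 0.1, "dx": 0, "dy": 0, "dz": 1.5, "wx": 0, "wy": 0, "wz": 0}
    - {"gripper": 0.1, "dx": 0, "dy": 0, "dz": 1.5, "wx": 0, "wy": 0, "wz": 0}
    - {"gripper": 0.1, "dx": 0, "dy": 0, "dz": 0, "wx": 0, "wy": 0, "wz": 0}

```text
time_s: 6.78
tcp_pos: [0.4712, -0.0061, 0.099]
tool_rot: [[-0.992, -0.124, -0.003], [-0.124, 0.992, 0.001], [0.003, 0.001, -1.0]]
wrist_force: [-0.6, 1.1, -1.8]
grip_width: 0.0226
gripper_force: 39.4
```

```bash
python3 go.py 0.4735 -0.0078 0.0565 187
python3 - <<'E'
from h import *
im=imaging.get_image("top")[:,:,::-1]; 
im2=imaging.get_image("side")[:,:,::-1]
cv2.imwrite("pics/T2.png",im);cv2.imwrite("pics/S2.png",im2)
A=cv2.resize(im[140:240,200:300],None,fx=4,fy=4,interpolation=cv2.INTER_CUBIC);B=cv2.resize(im2[135:235,220:320],None,fx=4,fy=4,interpolation=cv2.INTER_CUBIC)
cv2.imwrite("pics/g2.png",np.hstack([A,B]))
E
```

```text
t 6.7833 tcp [ 0.4712 -0.0061  0.099 ] head -172.86 tilt [-0.003  0.001 -1.   ] w 0.0226 gf 39.4 F [-0.58  1.06 -1.76]
first wz 0.14 then cm [-0.21 -0.19  4.25]
```

View pics/g2.png

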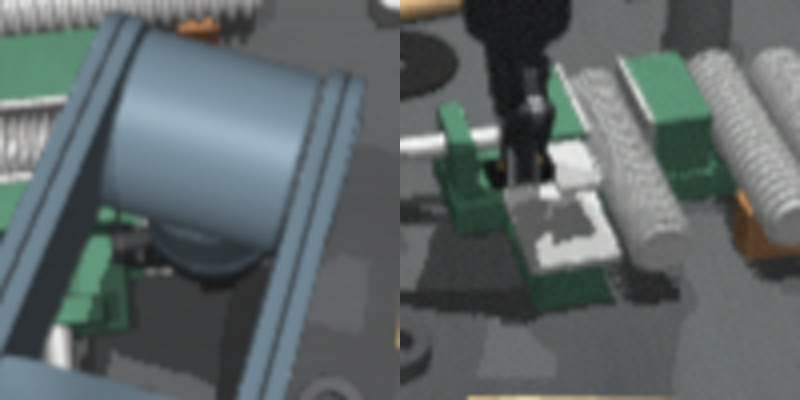

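Request:
play_rows:
  rows:
    - {"gripper": 0.1, "dx": 0, "dy": 0, "dz": 1, "wx": 0, "wy": 0, "wz": 0.1}
    - {"gripper": 0.1, "dx": 0, "dy": 0, "dz": 1, "wx": 0, "wy": 0, "wz": 0}
    - {"gripper": 0.1, "dx": 0, "dy": 0, "dz": 1, "wx": 0, "wy": 0, "wz": 0}
    - {"gripper": 0.1, "dx": 0, "dy": 0, "dz": 0.5, "wx": 0, "wy": 0, "wz": 0}
    - {"gripper": 0.1, "dx": 0, "dy": 0, "dz": 0.2, "wx": 0, "wy": 0, "wz": 0}
    - {"gripper": 0.1, "dx": 0, "dy": 0, "dz": 0, "wx": 0, "wy": 0, "wz": 0}
    - {"gripper": 0.1, "dx": 0, "dy": 0, "dz": 0, "wx": 0, "wy": 0, "wz": 0}
    - {"gripper": 0.1, "dx": 0, "dy": 0, "dz": 0, "wx": 0, "wy": 0, "wz": 0}

```text
time_s: 7.55
tcp_pos: [0.4735, -0.0076, 0.064]
tool_rot: [[-0.993, -0.121, 0.001], [-0.121, 0.993, -0.0], [-0.001, -0.0, -1.0]]
wrist_force: [0.0, -0.8, -0.8]
grip_width: 0.0229
gripper_force: 39.4
```

```bash
python3 go.py 0.4735 -0.0078 0.0565 187
```

```text
t 7.55 tcp [ 0.4735 -0.0076  0.064 ] head -173.07 tilt [ 0.001 -0.    -1.   ] w 0.0229 gf 39.4 F [ 0.04 -0.77 -0.77]
first wz -0.07 then cm [ 0.   -0.02  0.75]
```

Request:
play_rows:
  rows:
    - {"gripper": 0.1, "dx": 0, "dy": 0, "dz": 0.3, "wx": 0, "wy": 0, "wz": 0}
    - {"gripper": 0.1, "dx": 0, "dy": 0, "dz": 0.3, "wx": 0, "wy": 0, "wz": 0}
    - {"gripper": 0.1, "dx": 0, "dy": 0, "dz": 0.15, "wx": 0, "wy": 0, "wz": 0}
    - {"gripper": 0.1, "dx": -0.1, "dy": 0, "dz": 0, "wx": 0, "wy": 0, "wz": 0}
    - {"gripper": 0.1, "dx": -0.1, "dy": 0, "dz": 0, "wx": 0, "wy": 0, "wz": 0}
    - {"gripper": 0.1, "dx": -0.1, "dy": 0, "dz": 0, "wx": 0, "wy": 0, "wz": 0}
    - {"gripper": 0.1, "dx": -0.1, "dy": 0, "dz": 0, "wx": 0, "wy": 0, "wz": 0}
    - {"gripper": 0.1, "dx": -0.05, "dy": 0, "dz": 0, "wx": 0, "wy": 0, "wz": 0}
    - {"gripper": 0.1, "dx": 0, "dy": 0, "dz": 0, "wx": 0, "wy": 0, "wz": 0}
    - {"gripper": 0.1, "dx": 0, "dy": 0, "dz": 0, "wx": 0, "wy": 0, "wz": 0}

```text
time_s: 8.38
tcp_pos: [0.4774, -0.0068, 0.0558]
tool_rot: [[-0.993, -0.121, 0.0], [-0.121, 0.993, -0.0], [-0.0, -0.0, -1.0]]
wrist_force: [0.2, -0.3, -0.2]
grip_width: 0.0229
gripper_force: 39.4
```

Request:
play_rows:
  rows:
    - {"gripper": 0.1, "dx": -0.04, "dy": 0, "dz": 0, "wx": 0, "wy": 0, "wz": 0}
    - {"gripper": 0.1, "dx": -0.04, "dy": 0, "dz": 0, "wx": 0, "wy": 0, "wz": 0}
    - {"gripper": 0.1, "dx": -0.04, "dy": 0, "dz": 0, "wx": 0, "wy": 0, "wz": 0}
    - {"gripper": 0.1, "dx": 0, "dy": 0, "dz": 0, "wx": 0, "wy": 0, "wz": 0}

```text
time_s: 8.72
tcp_pos: [0.4787, -0.0067, 0.0558]
tool_rot: [[-0.993, -0.121, 0.0], [-0.121, 0.993, -0.0], [-0.0, -0.0, -1.0]]
wrist_force: [0.9, 0.4, -2.0]
grip_width: 0.0225
gripper_force: 39.4
```

Request:
play_rows:
  rows:
    - {"gripper": 0.1, "dx": -0.04, "dy": 0, "dz": 0, "wx": 0, "wy": 0, "wz": 0}
    - {"gripper": 0.1, "dx": -0.04, "dy": 0, "dz": 0, "wx": 0, "wy": 0, "wz": 0}
    - {"gripper": 0.1, "dx": 0, "dy": 0, "dz": 0, "wx": 0, "wy": 0, "wz": 0}

```text
time_s: 8.97
tcp_pos: [0.4795, -0.0066, 0.0558]
tool_rot: [[-0.993, -0.121, 0.0], [-0.121, 0.993, -0.0], [-0.0, -0.0, -1.0]]
wrist_force: [0.0, -0.5, -1.8]
grip_width: 0.0229
gripper_force: 39.4
```

Request:
play_rows:
  rows:
    - {"gripper": 0.1, "dx": -0.04, "dy": 0, "dz": 0, "wx": 0, "wy": 0, "wz": 0}
    - {"gripper": 0.1, "dx": -0.04, "dy": 0, "dz": 0, "wx": 0, "wy": 0, "wz": 0}
    - {"gripper": 0.1, "dx": 0, "dy": 0, "dz": 0, "wx": 0, "wy": 0, "wz": 0}

```text
time_s: 9.22
tcp_pos: [0.4803, -0.0065, 0.0559]
tool_rot: [[-0.993, -0.121, 0.0], [-0.121, 0.993, -0.0], [-0.0, -0.0, -1.0]]
wrist_force: [-0.7, 0.5, -1.8]
grip_width: 0.0226
gripper_force: 39.4
```

Request:
play_rows:
  rows:
    - {"gripper": 0.1, "dx": -0.04, "dy": 0, "dz": 0, "wx": 0, "wy": 0, "wz": 0}
    - {"gripper": 0.1, "dx": -0.04, "dy": 0, "dz": 0, "wx": 0, "wy": 0, "wz": 0}
    - {"gripper": 0.1, "dx": 0, "dy": 0, "dz": 0, "wx": 0, "wy": 0, "wz": 0}

```text
time_s: 9.47
tcp_pos: [0.4811, -0.0064, 0.0558]
tool_rot: [[-0.993, -0.121, 0.0], [-0.121, 0.993, 0.0], [-0.0, -0.0, -1.0]]
wrist_force: [-0.3, 0.6, -0.9]
grip_width: 0.0225
gripper_force: 39.4
```

Request:
play_rows:
  rows:
    - {"gripper": 0.1, "dx": -0.04, "dy": 0, "dz": 0, "wx": 0, "wy": 0, "wz": 0}
    - {"gripper": 0.1, "dx": -0.04, "dy": 0, "dz": 0, "wx": 0, "wy": 0, "wz": 0}
    - {"gripper": 0.1, "dx": 0, "dy": 0, "dz": 0, "wx": 0, "wy": 0, "wz": 0}

```text
time_s: 9.72
tcp_pos: [0.4819, -0.0063, 0.0558]
tool_rot: [[-0.993, -0.121, 0.0], [-0.121, 0.993, -0.0], [-0.0, -0.0, -1.0]]
wrist_force: [0.3, 0.5, -1.9]
grip_width: 0.0226
gripper_force: 39.4
```

Request:
play_rows:
  rows:
    - {"gripper": 0.1, "dx": -0.04, "dy": 0, "dz": 0, "wx": 0, "wy": 0, "wz": 0}
    - {"gripper": 0.1, "dx": -0.04, "dy": 0, "dz": 0, "wx": 0, "wy": 0, "wz": 0}
    - {"gripper": 0.1, "dx": 0, "dy": 0, "dz": 0, "wx": 0, "wy": 0, "wz": 0}

```text
time_s: 9.97
tcp_pos: [0.4827, -0.0062, 0.0558]
tool_rot: [[-0.993, -0.121, 0.0], [-0.121, 0.993, -0.0], [-0.0, -0.0, -1.0]]
wrist_force: [-0.4, -0.6, -2.0]
grip_width: 0.0226
gripper_force: 39.4
```

Request:
play_rows:
  rows:
    - {"gripper": 0.1, "dx": -0.04, "dy": 0, "dz": 0, "wx": 0, "wy": 0, "wz": 0}
    - {"gripper": 0.1, "dx": 0, "dy": 0, "dz": 0, "wx": 0, "wy": 0, "wz": 0}

```text
time_s: 10.13
tcp_pos: [0.483, -0.0061, 0.0558]
tool_rot: [[-0.993, -0.121, 0.0], [-0.121, 0.993, -0.0], [-0.0, -0.0, -1.0]]
wrist_force: [0.1, 0.9, -2.5]
grip_width: 0.0226
gripper_force: 39.4
```

Request:
play_rows:
  rows:
    - {"gripper": 0.1, "dx": -0.04, "dy": 0, "dz": 0, "wx": 0, "wy": 0, "wz": 0}
    - {"gripper": 0.1, "dx": 0, "dy": 0, "dz": 0, "wx": 0, "wy": 0, "wz": 0}

```text
time_s: 10.3
tcp_pos: [0.4831, -0.0061, 0.0557]
tool_rot: [[-0.993, -0.121, -0.001], [-0.121, 0.993, 0.0], [0.001, 0.0, -1.0]]
wrist_force: [-1.4, 0.1, -1.5]
grip_width: 0.0228
gripper_force: 39.4
```

Request:
play_rows:
  rows:
    - {"gripper": 0.1, "dx": -0.04, "dy": 0, "dz": 0, "wx": 0, "wy": 0, "wz": 0}
    - {"gripper": 0.1, "dx": 0, "dy": 0, "dz": 0, "wx": 0, "wy": 0, "wz": 0}
    - {"gripper": 0.1, "dx": 0, "dy": 0, "dz": 0, "wx": 0, "wy": 0, "wz": 0}

```text
time_s: 10.55
tcp_pos: [0.4832, -0.006, 0.0557]
tool_rot: [[-0.993, -0.121, -0.001], [-0.121, 0.993, 0.0], [0.001, 0.0, -1.0]]
wrist_force: [-2.3, -1.2, -1.4]
grip_width: 0.0227
gripper_force: 39.3
```

Request:
play_rows:
  rows:
    - {"gripper": 0.1, "dx": 0, "dy": 0.05, "dz": 0, "wx": 0, "wy": 0, "wz": 0}
    - {"gripper": 0.1, "dx": 0, "dy": 0.05, "dz": 0, "wx": 0, "wy": 0, "wz": 0}
    - {"gripper": 0.1, "dx": 0, "dy": 0.05, "dz": 0, "wx": 0, "wy": 0, "wz": 0}
    - {"gripper": 0.1, "dx": 0, "dy": 0, "dz": 0, "wx": 0, "wy": 0, "wz": 0}
    - {"gripper": 0.1, "dx": 0, "dy": 0, "dz": 0, "wx": 0, "wy": 0, "wz": 0}

```text
time_s: 10.97
tcp_pos: [0.4831, -0.0046, 0.0557]
tool_rot: [[-0.993, -0.121, -0.001], [-0.121, 0.993, -0.0], [0.001, 0.0, -1.0]]
wrist_force: [-4.6, -3.1, -1.3]
grip_width: 0.0228
gripper_force: 38.9
```

Request:
play_rows:
  rows:
    - {"gripper": 0.1, "dx": 0, "dy": 0.05, "dz": 0, "wx": 0, "wy": 0, "wz": 0}
    - {"gripper": 0.1, "dx": 0, "dy": 0.05, "dz": 0, "wx": 0, "wy": 0, "wz": 0}
    - {"gripper": 0.1, "dx": 0, "dy": 0.05, "dz": 0, "wx": 0, "wy": 0, "wz": 0}
    - {"gripper": 0.1, "dx": 0, "dy": 0, "dz": 0, "wx": 0, "wy": 0, "wz": 0}
    - {"gripper": 0.1, "dx": 0, "dy": 0, "dz": 0, "wx": 0, "wy": 0, "wz": 0}

```text
time_s: 11.38
tcp_pos: [0.4829, -0.0031, 0.0557]
tool_rot: [[-0.993, -0.121, -0.001], [-0.121, 0.993, -0.0], [0.001, 0.0, -1.0]]
wrist_force: [-3.5, -3.5, -1.7]
grip_width: 0.023
gripper_force: 38.8
```

Request:
play_rows:
  rows:
    - {"gripper": 0.1, "dx": 0, "dy": 0.05, "dz": 0, "wx": 0, "wy": 0, "wz": 0}
    - {"gripper": 0.1, "dx": 0, "dy": 0.05, "dz": 0, "wx": 0, "wy": 0, "wz": 0}
    - {"gripper": 0.1, "dx": 0, "dy": 0.05, "dz": 0, "wx": 0, "wy": 0, "wz": 0}
    - {"gripper": 0.1, "dx": 0, "dy": 0, "dz": 0, "wx": 0, "wy": 0, "wz": 0}
    - {"gripper": 0.1, "dx": 0, "dy": 0, "dz": 0, "wx": 0, "wy": 0, "wz": 0}

```text
time_s: 11.8
tcp_pos: [0.4829, -0.0016, 0.0557]
tool_rot: [[-0.993, -0.121, -0.001], [-0.121, 0.993, 0.0], [0.001, 0.0, -1.0]]
wrist_force: [-4.6, -3.7, -1.3]
grip_width: 0.023
gripper_force: 38.8
```

Request:
play_rows:
  rows:
    - {"gripper": 0.1, "dx": 0, "dy": 0.05, "dz": 0, "wx": 0, "wy": 0, "wz": 0}
    - {"gripper": 0.1, "dx": 0, "dy": 0.05, "dz": 0, "wx": 0, "wy": 0, "wz": 0}
    - {"gripper": 0.1, "dx": 0, "dy": 0.05, "dz": 0, "wx": 0, "wy": 0, "wz": 0}
    - {"gripper": 0.1, "dx": 0, "dy": 0, "dz": 0, "wx": 0, "wy": 0, "wz": 0}
    - {"gripper": 0.1, "dx": 0, "dy": 0, "dz": 0, "wx": 0, "wy": 0, "wz": 0}

```text
time_s: 12.22
tcp_pos: [0.4829, -0.0001, 0.0558]
tool_rot: [[-0.993, -0.121, -0.0], [-0.121, 0.993, -0.0], [0.0, -0.0, -1.0]]
wrist_force: [-3.2, -2.7, -1.1]
grip_width: 0.0231
gripper_force: 39.0
```

Request:
play_rows:
  rows:
    - {"gripper": 0.1, "dx": -0.05, "dy": 0, "dz": 0, "wx": 0, "wy": 0, "wz": 0}
    - {"gripper": 0.1, "dx": 0, "dy": 0, "dz": 0, "wx": 0, "wy": 0, "wz": 0}
    - {"gripper": 0.1, "dx": 0, "dy": 0, "dz": 0, "wx": 0, "wy": 0, "wz": 0}

```text
time_s: 12.47
tcp_pos: [0.4829, -0.0001, 0.0557]
tool_rot: [[-0.993, -0.121, -0.001], [-0.121, 0.993, -0.0], [0.001, -0.0, -1.0]]
wrist_force: [-5.9, -3.5, -1.4]
grip_width: 0.0229
gripper_force: 39.0
```

```bash
cat > v.py <<'E'
from h import *
o=arm.get_obs();p=o["tcp_pos"];a=np.radians(7);ex=np.array([np.cos(a),np.sin(a)]);ey=np.array([-ex[1],ex[0]]);d=p[:2]-[.5033,-.0041]
F=o["wrist_force"][:2]; R=o["tool_rot"]
print("t",o["time_s"],"vise mm tip x",round((d@ex)*1000-65+60,2),"y",round(d@ey*1000,2),"z",p[2].round(4),"F",(F@ex).round(1),(F@ey).round(1),"head",np.degrees(np.arctan2(-R[1,0],-R[0,0])).round(2),"torque",o["torque"].round(2))
E
python3 v.py
```

```text
t 12.4667 vise mm tip x -24.72 y 6.47 z 0.0557 F -6.3 -2.7 head 6.96 torque [-0.66  0.88 -0.16]
```

Request:
play_rows:
  rows:
    - {"gripper": 0.1, "dx": 0, "dy": 0.05, "dz": 0, "wx": 0, "wy": 0, "wz": 0}
    - {"gripper": 0.1, "dx": 0, "dy": 0.05, "dz": 0, "wx": 0, "wy": 0, "wz": 0}
    - {"gripper": 0.1, "dx": 0, "dy": 0.05, "dz": 0, "wx": 0, "wy": 0, "wz": 0}
    - {"gripper": 0.1, "dx": 0, "dy": 0, "dz": 0, "wx": 0, "wy": 0, "wz": 0}
    - {"gripper": 0.1, "dx": 0, "dy": 0, "dz": 0, "wx": 0, "wy": 0, "wz": 0}

```text
time_s: 12.88
tcp_pos: [0.4826, 0.0012, 0.0556]
tool_rot: [[-0.993, -0.121, -0.001], [-0.121, 0.993, -0.0], [0.001, -0.0, -1.0]]
wrist_force: [-4.2, -5.4, -1.3]
grip_width: 0.0225
gripper_force: 38.9
```

Request:
play_rows:
  rows:
    - {"gripper": 0.1, "dx": 0, "dy": 0.05, "dz": 0, "wx": 0, "wy": 0, "wz": 0}
    - {"gripper": 0.1, "dx": 0, "dy": 0.05, "dz": 0, "wx": 0, "wy": 0, "wz": 0}
    - {"gripper": 0.1, "dx": 0, "dy": 0.05, "dz": 0, "wx": 0, "wy": 0, "wz": 0}
    - {"gripper": 0.1, "dx": 0, "dy": 0, "dz": 0, "wx": 0, "wy": 0, "wz": 0}
    - {"gripper": 0.1, "dx": 0, "dy": 0, "dz": 0, "wx": 0, "wy": 0, "wz": 0}

```text
time_s: 13.3
tcp_pos: [0.4825, 0.0023, 0.0556]
tool_rot: [[-0.993, -0.121, -0.001], [-0.121, 0.993, -0.001], [0.002, -0.001, -1.0]]
wrist_force: [-5.5, -7.0, -2.4]
grip_width: 0.023
gripper_force: 38.8
```

```bash
python3 v.py
```

```text
t 13.3 vise mm tip x -24.88 y 8.92 z 0.0556 F -6.3 -6.3 head 6.94 torque [-1.16  1.01 -0.44]
```

Request:
play_rows:
  rows:
    - {"gripper": 0.1, "dx": 0.05, "dy": 0.04, "dz": 0, "wx": 0, "wy": 0, "wz": 0}
    - {"gripper": 0.1, "dx": 0, "dy": 0.04, "dz": 0, "wx": 0, "wy": 0, "wz": 0}
    - {"gripper": 0.1, "dx": 0, "dy": 0, "dz": 0, "wx": 0, "wy": 0, "wz": 0}
    - {"gripper": 0.1, "dx": 0, "dy": 0, "dz": 0, "wx": 0, "wy": 0, "wz": 0}

```text
time_s: 13.63
tcp_pos: [0.4822, 0.0036, 0.0557]
tool_rot: [[-0.993, -0.121, -0.001], [-0.121, 0.993, -0.0], [0.001, -0.0, -1.0]]
wrist_force: [-4.8, -3.8, -1.6]
grip_width: 0.0228
gripper_force: 38.9
```

```bash
python3 v.py
```

```text
t 13.6333 vise mm tip x -25.05 y 10.19 z 0.0557 F -5.2 -3.2 head 6.94 torque [-0.74  0.86 -0.31]
```

```bash
cat > rp.py <<'E'
from h import *
im=cv2.cvtColor(cv2.imread("pics/top0.png"),cv2.COLOR_BGR2GRAY).astype(np.float32)
a=np.radians(7.0);ex=np.array([np.cos(a),np.sin(a)]);ey=np.array([-ex[1],ex[0]]);o=np.array([.5055,-.0027])
ps=np.arange(5.5,15,.25)
for nm,x0,zc,ys in (("clamped",65,.054,np.arange(-53,58,.5)),):
  S=0
  for ang in range(25,125,5):
    t=np.radians(ang);P=o+((x0-25*np.cos(t))*ex[None]+ys[:,None]*ey)/1000
    uv=proj("top",np.c_[P,np.full(len(ys),zc+.025*np.sin(t))]).astype(np.float32)
    v=cv2.remap(im,uv[:,:1].copy(),uv[:,1:].copy(),cv2.INTER_CUBIC)[:,0];v-=np.poly1d(np.polyfit(ys,v,4))(ys);w=np.hanning(len(v))
    S=S+np.array([abs((v*w*np.exp(-2j*np.pi*ys/p)).sum())**2 for p in ps])
  print(nm,dict(zip(ps.tolist(),(S/S.max()*100).astype(int).tolist())))
# other rods in image space: sample image along axis rows (use pixel lines), convert with mm/px
e=lambda px:px/2.96+np.array([150,110])
for nm,A,B in (("far",e(np.array([122,35])),e(np.array([342,22]))),("near",e(np.array([117,92])),e(np.array([340,77]))),("clampedpx",e(np.array([130,195])),e(np.array([356,180])))):
  n=440;s=np.linspace(0,1,n)[:,None];S=0;L=np.hypot(*(B-A));ppmm=L/220
  for off in np.arange(-6,6.1,.5):
    uv=(A+(B-A)*s+[0,off]).astype(np.float32)
    if nm=="clampedpx": uv=uv[220:]
    v=cv2.remap(im,uv[:,:1].copy(),uv[:,1:].copy(),cv2.INTER_CUBIC)[:,0];y=np.linspace(0,220,n)[-len(v):];v=v-np.poly1d(np.polyfit(y,v,4))(y);w=np.hanning(len(v))
    S=S+np.array([abs((v*w*np.exp(-2j*np.pi*y/p)).sum())**2 for p in ps])
  print(nm,round(L,1),dict(zip(ps.tolist(),(S/S.max()*100).astype(int).tolist())))
v=np.array(0)
E
python3 rp.py
python3 - <<'E'
import cv2,numpy as np
a=cv2.imread("pics/top0.png")[158:188,190:274]; a=cv2.resize(a,None,fx=9.4,fy=9.4,interpolation=cv2.INTER_NEAREST)
s=cv2.imread("pics/side0.png")[238:312,268:292]; s=cv2.rotate(s,cv2.ROTATE_90_COUNTERCLOCKWISE); s=cv2.resize(s,(789,256),interpolation=cv2.INTER_NEAREST)
cv2.imwrite("pics/c3.png",np.vstack([a[:,:789],s]))
E
```

```text
clamped {5.5: 0, 5.75: 0, 6.0: 0, 6.25: 1, 6.5: 5, 6.75: 5, 7.0: 2, 7.25: 1, 7.5: 4, 7.75: 12, 8.0: 18, 8.25: 17, 8.5: 10, 8.75: 5, 9.0: 11, 9.25: 32, 9.5: 62, 9.75: 88, 10.0: 100, 10.25: 92, 10.5: 72, 10.75: 49, 11.0: 28, 11.25: 14, 11.5: 6, 11.75: 2, 12.0: 1, 12.25: 1, 12.5: 2, 12.75: 2, 13.0: 3, 13.25: 2, 13.5: 2, 13.75: 2, 14.0: 1, 14.25: 1, 14.5: 1, 14.75: 1}
far 74.5 {5.5: 0, 5.75: 0, 6.0: 0, 6.25: 0, 6.5: 0, 6.75: 0, 7.0: 47, 7.25: 46, 7.5: 1, 7.75: 0, 8.0: 0, 8.25: 0, 8.5: 0, 8.75: 1, 9.0: 0, 9.25: 2, 9.5: 10, 9.75: 36, 10.0: 78, 10.25: 100, 10.5: 73, 10.75: 30, 11.0: 7, 11.25: 2, 11.5: 4, 11.75: 6, 12.0: 7, 12.25: 5, 12.5: 3, 12.75: 1, 13.0: 1, 13.25: 1, 13.5: 2, 13.75: 2, 14.0: 2, 14.25: 3, 14.5: 3, 14.75: 3}
near 75.5 {5.5: 4, 5.75: 9, 6.0: 25, 6.25: 4, 6.5: 2, 6.75: 0, 7.0: 0, 7.25: 0, 7.5: 0, 7.75: 0, 8.0: 0, 8.25: 0, 8.5: 0, 8.75: 0, 9.0: 1, 9.25: 1, 9.5: 1, 9.75: 1, 10.0: 0, 10.25: 1, 10.5: 1, 10.75: 2, 11.0: 4, 11.25: 13, 11.5: 34, 11.75: 66, 12.0: 94, 12.25: 100, 12.5: 80, 12.75: 50, 13.0: 24, 13.25: 9, 13.5: 3, 13.75: 2, 14.0: 1, 14.25: 1, 14.5: 1, 14.75: 1}
clampedpx 76.5 {5.5: 0, 5.75: 0, 6.0: 0, 6.25: 1, 6.5: 4, 6.75: 6, 7.0: 4, 7.25: 1, 7.5: 2, 7.75: 5, 8.0: 9, 8.25: 10, 8.5: 7, 8.75: 5, 9.0: 12, 9.25: 31, 9.5: 60, 9.75: 87, 10.0: 100, 10.25: 94, 10.5: 75, 10.75: 51, 11.0: 31, 11.25: 16, 11.5: 8, 11.75: 4, 12.0: 2, 12.25: 2, 12.5: 2, 12.75: 2, 13.0: 2, 13.25: 2, 13.5: 2, 13.75: 2, 14.0: 2, 14.25: 1, 14.5: 1, 14.75: 1}
```

View pics/c3.png

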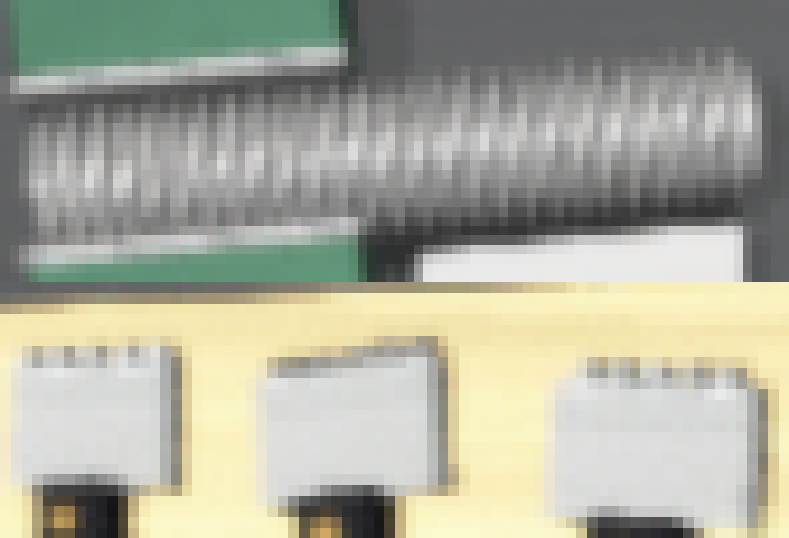

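The comb on trial rode the crests over a full pitch without dropping in. The spectra also say the cradle rods are 10 and 12 mm, so the clamped rod is 8 mm and my 10 mm peak was an aliased harmonic. I'll put this comb back and take the middle, fine-toothed one.

Request:
play_rows:
  rows:
    - {"gripper": 0.1, "dx": 1, "dy": 0, "dz": 0, "wx": 0, "wy": 0, "wz": 0}
    - {"gripper": 0.1, "dx": 1, "dy": 0, "dz": 0, "wx": 0, "wy": 0, "wz": 0}
    - {"gripper": 0.1, "dx": 0, "dy": 0, "dz": -3, "wx": 0, "wy": 0, "wz": 0}
    - {"gripper": 0.1, "dx": 0, "dy": 0, "dz": -3, "wx": 0, "wy": 0, "wz": 6}
    - {"gripper": 0.1, "dx": 0, "dy": -1, "dz": -1, "wx": 0, "wy": 0, "wz": 6}
    - {"gripper": 0.1, "dx": 0, "dy": -1, "dz": 0, "wx": 0, "wy": 0, "wz": 6}
    - {"gripper": 0.1, "dx": 0, "dy": 0, "dz": 0, "wx": 0, "wy": 0, "wz": 0}

```text
time_s: 14.22
tcp_pos: [0.4627, -0.0197, 0.1272]
tool_rot: [[-0.981, 0.196, 0.004], [0.196, 0.981, -0.001], [-0.004, -0.0, -1.0]]
wrist_force: [0.2, -0.9, -1.8]
grip_width: 0.0226
gripper_force: 39.6
```

```bash
python3 go.py 0.4566 -0.3843 0.0110 169.1
```

```text
t 14.2167 tcp [ 0.4627 -0.0197  0.1272] head 168.71 tilt [ 0.004 -0.001 -1.   ] w 0.0226 gf 39.6 F [ 0.19 -0.86 -1.8 ]
first wz -0.39 then cm [ -6.3  -35.92  11.62]
```

Request:
play_rows:
  rows:
    - {"gripper": 0.1, "dx": -0.52, "dy": -2.98, "dz": 0, "wx": 0, "wy": 0, "wz": 0}
    - {"gripper": 0.1, "dx": -0.52, "dy": -2.98, "dz": 0, "wx": 0, "wy": 0, "wz": 0}
    - {"gripper": 0.1, "dx": -0.52, "dy": -2.98, "dz": 0, "wx": 0, "wy": 0, "wz": 0}
    - {"gripper": 0.1, "dx": -0.52, "dy": -2.98, "dz": 0, "wx": 0, "wy": 0, "wz": 0}
    - {"gripper": 0.1, "dx": -0.52, "dy": -2.98, "dz": 0, "wx": 0, "wy": 0, "wz": 0}
    - {"gripper": 0.1, "dx": -0.52, "dy": -2.98, "dz": 0, "wx": 0, "wy": 0, "wz": 0}
    - {"gripper": 0.1, "dx": -0.52, "dy": -2.98, "dz": 0, "wx": 0, "wy": 0, "wz": 0}
    - {"gripper": 0.1, "dx": -0.52, "dy": -2.98, "dz": 0, "wx": 0, "wy": 0, "wz": 0}
    - {"gripper": 0.1, "dx": -0.52, "dy": -2.98, "dz": 0, "wx": 0, "wy": 0, "wz": 0}
    - {"gripper": 0.1, "dx": -0.52, "dy": -2.98, "dz": 0, "wx": 0, "wy": 0, "wz": 0}
    - {"gripper": 0.1, "dx": -0.52, "dy": -2.98, "dz": 0, "wx": 0, "wy": 0, "wz": 0}
    - {"gripper": 0.1, "dx": -0.52, "dy": -2.98, "dz": 0, "wx": 0, "wy": 0, "wz": 0}
    - {"gripper": 0.1, "dx": 0, "dy": 0, "dz": 2, "wx": 0, "wy": 0, "wz": 0}
    - {"gripper": 0.1, "dx": 0, "dy": 0, "dz": 2, "wx": 0, "wy": 0, "wz": 0}
    - {"gripper": 0.1, "dx": 0, "dy": 0, "dz": 2, "wx": 0, "wy": 0, "wz": 0}
    - {"gripper": 0.1, "dx": 0, "dy": 0, "dz": 2, "wx": 0, "wy": 0, "wz": 0}
    - {"gripper": 0.1, "dx": 0, "dy": 0, "dz": 0, "wx": 0, "wy": 0, "wz": 0}
    - {"gripper": 0.1, "dx": 0, "dy": 0, "dz": 0, "wx": 0, "wy": 0, "wz": 0}
    - {"gripper": 0.1, "dx": 0, "dy": 0, "dz": 0, "wx": 0, "wy": 0, "wz": 0}

```text
time_s: 15.8
tcp_pos: [0.4551, -0.3816, 0.0465]
tool_rot: [[-0.982, 0.19, 0.001], [0.19, 0.982, -0.001], [-0.001, -0.0, -1.0]]
wrist_force: [0.1, -0.1, -1.4]
grip_width: 0.0231
gripper_force: 39.7
```

```bash
python3 go.py 0.4566 -0.3843 0.0110 169.1
```

```text
t 15.8 tcp [ 0.4551 -0.3816  0.0465] head 169.03 tilt [ 0.001 -0.001 -1.   ] w 0.0231 gf 39.7 F [ 0.08 -0.09 -1.44]
first wz -0.07 then cm [-0.2  -0.24  3.55]
```

Request:
play_rows:
  rows:
    - {"gripper": 0.1, "dx": -0.2, "dy": -0.24, "dz": 1, "wx": 0, "wy": 0, "wz": 0}
    - {"gripper": 0.1, "dx": 0, "dy": 0, "dz": 1, "wx": 0, "wy": 0, "wz": 0}
    - {"gripper": 0.1, "dx": 0, "dy": 0, "dz": 1, "wx": 0, "wy": 0, "wz": 0}
    - {"gripper": 0.1, "dx": 0, "dy": 0, "dz": 0.5, "wx": 0, "wy": 0, "wz": 0}
    - {"gripper": 0.1, "dx": 0, "dy": 0, "dz": 0.05, "wx": 0, "wy": 0, "wz": 0}
    - {"gripper": 0.1, "dx": 0, "dy": 0, "dz": 0, "wx": 0, "wy": 0, "wz": 0}
    - {"gripper": 0.6, "dx": 0, "dy": 0, "dz": 0, "wx": 0, "wy": 0, "wz": 0}
    - {"gripper": 0.6, "dx": 0, "dy": 0, "dz": 0, "wx": 0, "wy": 0, "wz": 0}
    - {"gripper": 0.6, "dx": 0, "dy": 0, "dz": 0, "wx": 0, "wy": 0, "wz": 0}
    - {"gripper": 0.6, "dx": 0, "dy": 0, "dz": -2, "wx": 0, "wy": 0, "wz": 0}
    - {"gripper": 0.6, "dx": 0, "dy": 0, "dz": -3, "wx": 0, "wy": 0, "wz": -3.7}
    - {"gripper": 0.6, "dx": 0, "dy": 0, "dz": -2, "wx": 0, "wy": 0, "wz": -3.7}
    - {"gripper": 0.6, "dx": 0, "dy": 0, "dz": 0, "wx": 0, "wy": 0, "wz": 0}
    - {"gripper": 0.6, "dx": 0, "dy": 0, "dz": 0, "wx": 0, "wy": 0, "wz": 0}

```text
time_s: 16.97
tcp_pos: [0.4569, -0.3853, 0.0819]
tool_rot: [[-0.998, 0.064, 0.002], [0.064, 0.998, -0.003], [-0.003, -0.003, -1.0]]
wrist_force: [-0.0, 0.5, -0.1]
grip_width: 0.0513
gripper_force: 0.0
```

```bash
python3 go.py 0.474 -0.298 0.0100 176.5
```

```text
t 16.9667 tcp [ 0.4569 -0.3853  0.0819] head 176.31 tilt [ 0.002 -0.003 -1.   ] w 0.0513 gf 0.0 F [-0.01  0.48 -0.05]
first wz -0.19 then cm [-1.17  8.82  7.19]
```

Request:
play_rows:
  rows:
    - {"gripper": 0.6, "dx": -0.4, "dy": 3, "dz": 0, "wx": 0, "wy": 0, "wz": 0}
    - {"gripper": 0.6, "dx": -0.4, "dy": 3, "dz": 0, "wx": 0, "wy": 0, "wz": 0}
    - {"gripper": 0.6, "dx": -0.4, "dy": 2.8, "dz": 0, "wx": 0, "wy": 0, "wz": 0}
    - {"gripper": 0.6, "dx": 0, "dy": 0, "dz": 1.5, "wx": 0, "wy": 0, "wz": 0}
    - {"gripper": 0.6, "dx": 0, "dy": 0, "dz": 1.5, "wx": 0, "wy": 0, "wz": 0}
    - {"gripper": 0.6, "dx": 0, "dy": 0, "dz": 1.5, "wx": 0, "wy": 0, "wz": 0}
    - {"gripper": 0.6, "dx": 0, "dy": 0, "dz": 0.5, "wx": 0, "wy": 0, "wz": 0}
    - {"gripper": 0.6, "dx": 0, "dy": 0, "dz": 0, "wx": 0, "wy": 0, "wz": 0}
    - {"gripper": 0.6, "dx": 0, "dy": 0, "dz": 0, "wx": 0, "wy": 0, "wz": 0}

```text
time_s: 17.72
tcp_pos: [0.4733, -0.297, 0.0297]
tool_rot: [[-0.998, 0.064, -0.001], [0.064, 0.998, 0.001], [0.001, 0.001, -1.0]]
wrist_force: [-0.2, 0.6, -0.3]
grip_width: 0.0508
gripper_force: 0.0
```

```bash
python3 go.py 0.474 -0.298 0.0100 176.5
```

```text
t 17.7167 tcp [ 0.4733 -0.297   0.0297] head 176.31 tilt [-0.001  0.001 -1.   ] w 0.0508 gf 0.0 F [-0.24  0.6  -0.28]
first wz -0.19 then cm [-0.07 -0.09  1.97]
```

Request:
play_rows:
  rows:
    - {"gripper": 0.6, "dx": -0.07, "dy": -0.09, "dz": 0.7, "wx": 0, "wy": 0, "wz": 0}
    - {"gripper": 0.6, "dx": 0, "dy": 0, "dz": 0.7, "wx": 0, "wy": 0, "wz": 0}
    - {"gripper": 0.6, "dx": 0, "dy": 0, "dz": 0.55, "wx": 0, "wy": 0, "wz": 0}
    - {"gripper": 0.1, "dx": 0, "dy": 0, "dz": 0, "wx": 0, "wy": 0, "wz": 0}
    - {"gripper": 0.1, "dx": 0, "dy": 0, "dz": 0, "wx": 0, "wy": 0, "wz": 0}
    - {"gripper": 0.1, "dx": 0, "dy": 0, "dz": 0, "wx": 0, "wy": 0, "wz": 0}
    - {"gripper": 0.1, "dx": 0, "dy": 0, "dz": 0, "wx": 0, "wy": 0, "wz": 0}
    - {"gripper": 0.1, "dx": 0, "dy": 0, "dz": 0, "wx": 0, "wy": 0, "wz": 0}
    - {"gripper": 0.1, "dx": 0, "dy": 0, "dz": 0, "wx": 0, "wy": 0, "wz": 0}

```text
time_s: 18.47
tcp_pos: [0.4745, -0.2983, 0.0109]
tool_rot: [[-0.998, 0.064, 0.0], [0.064, 0.998, -0.0], [-0.0, -0.0, -1.0]]
wrist_force: [-0.1, 0.2, -0.6]
grip_width: 0.0225
gripper_force: 38.8
```

Request:
play_rows:
  rows:
    - {"gripper": 0.1, "dx": 0, "dy": 0, "dz": -1, "wx": 0, "wy": 0, "wz": 0}
    - {"gripper": 0.1, "dx": 0, "dy": 0, "dz": -3, "wx": 0, "wy": 0, "wz": 0}
    - {"gripper": 0.1, "dx": 0, "dy": 0, "dz": -3, "wx": 0, "wy": 0, "wz": -5.4}
    - {"gripper": 0.1, "dx": 0, "dy": 0, "dz": -3, "wx": 0, "wy": 0, "wz": -5.3}
    - {"gripper": 0.1, "dx": 0, "dy": 0, "dz": -1, "wx": 0, "wy": 0, "wz": 0}
    - {"gripper": 0.1, "dx": 0, "dy": 0, "dz": 0, "wx": 0, "wy": 0, "wz": 0}

```text
time_s: 18.97
tcp_pos: [0.4761, -0.2998, 0.1246]
tool_rot: [[-0.993, -0.121, 0.005], [-0.121, 0.993, -0.005], [-0.005, -0.006, -1.0]]
wrist_force: [1.2, 1.0, -1.9]
grip_width: 0.0227
gripper_force: 39.1
```

```bash
python3 go.py 0.4735 -0.0078 0.0565 187
```

```text
t 18.9667 tcp [ 0.4761 -0.2998  0.1246] head -173.06 tilt [ 0.005 -0.005 -1.   ] w 0.0227 gf 39.1 F [ 1.2   1.04 -1.86]
first wz -0.06 then cm [-3.3  29.02  6.81]
```

Request:
play_rows:
  rows:
    - {"gripper": 0.1, "dx": -0.34, "dy": 2.88, "dz": 0, "wx": 0, "wy": 0, "wz": 0}
    - {"gripper": 0.1, "dx": -0.34, "dy": 2.88, "dz": 0, "wx": 0, "wy": 0, "wz": 0}
    - {"gripper": 0.1, "dx": -0.34, "dy": 2.88, "dz": 0, "wx": 0, "wy": 0, "wz": 0}
    - {"gripper": 0.1, "dx": -0.34, "dy": 2.88, "dz": 0, "wx": 0, "wy": 0, "wz": 0}
    - {"gripper": 0.1, "dx": -0.34, "dy": 2.88, "dz": 0, "wx": 0, "wy": 0, "wz": 0}
    - {"gripper": 0.1, "dx": -0.34, "dy": 2.88, "dz": 0, "wx": 0, "wy": 0, "wz": 0}
    - {"gripper": 0.1, "dx": -0.34, "dy": 2.88, "dz": 0, "wx": 0, "wy": 0, "wz": 0}
    - {"gripper": 0.1, "dx": -0.34, "dy": 2.88, "dz": 0, "wx": 0, "wy": 0, "wz": 0}
    - {"gripper": 0.1, "dx": -0.34, "dy": 2.88, "dz": 0, "wx": 0, "wy": 0, "wz": 0}
    - {"gripper": 0.1, "dx": -0.34, "dy": 2.88, "dz": 0, "wx": 0, "wy": 0, "wz": 0}
    - {"gripper": 0.1, "dx": 0, "dy": 0, "dz": 2, "wx": 0, "wy": 0, "wz": 0}
    - {"gripper": 0.1, "dx": 0, "dy": 0, "dz": 2, "wx": 0, "wy": 0, "wz": 0}
    - {"gripper": 0.1, "dx": 0, "dy": 0, "dz": 1.5, "wx": 0, "wy": 0, "wz": 0}
    - {"gripper": 0.1, "dx": 0, "dy": 0, "dz": 0.5, "wx": 0, "wy": 0, "wz": 0}
    - {"gripper": 0.1, "dx": 0, "dy": 0, "dz": 0, "wx": 0, "wy": 0, "wz": 0}
    - {"gripper": 0.1, "dx": 0, "dy": 0, "dz": 0, "wx": 0, "wy": 0, "wz": 0}
    - {"gripper": 0.1, "dx": 0, "dy": 0, "dz": 0, "wx": 0, "wy": 0, "wz": 0}

```text
time_s: 20.38
tcp_pos: [0.4732, -0.0085, 0.0612]
tool_rot: [[-0.993, -0.122, 0.001], [-0.122, 0.993, -0.0], [-0.001, -0.0, -1.0]]
wrist_force: [0.1, 0.5, -0.8]
grip_width: 0.023
gripper_force: 39.3
```

```bash
python3 go.py 0.4804 -0.007 0.0570 187;python3 v.py
```

```text
t 20.3833 tcp [ 0.4732 -0.0085  0.0612] head -173.01 tilt [ 0.001 -0.    -1.   ] w 0.023 gf 39.3 F [ 0.1   0.48 -0.76]
first wz -0.01 then cm [-0.73  0.06  0.42]
t 20.3833 vise mm tip x -35.4 y -0.72 z 0.0612 F 0.2 0.5 head 6.99 torque [ 0.04  0.07 -0.  ]
```

Request:
play_rows:
  rows:
    - {"gripper": 0.1, "dx": 0, "dy": -0.35, "dz": 0.42, "wx": 0, "wy": 0, "wz": 0}
    - {"gripper": 0.1, "dx": -0.15, "dy": 0, "dz": 0, "wx": 0, "wy": 0, "wz": 0}
    - {"gripper": 0.1, "dx": -0.15, "dy": 0, "dz": 0, "wx": 0, "wy": 0, "wz": 0}
    - {"gripper": 0.1, "dx": -0.15, "dy": 0, "dz": 0, "wx": 0, "wy": 0, "wz": 0}
    - {"gripper": 0.1, "dx": -0.15, "dy": 0, "dz": 0, "wx": 0, "wy": 0, "wz": 0}
    - {"gripper": 0.1, "dx": -0.1, "dy": 0, "dz": 0, "wx": 0, "wy": 0, "wz": 0}
    - {"gripper": 0.1, "dx": -0.05, "dy": 0, "dz": 0, "wx": 0, "wy": 0, "wz": 0}
    - {"gripper": 0.1, "dx": -0.05, "dy": 0, "dz": 0, "wx": 0, "wy": 0, "wz": 0}
    - {"gripper": 0.1, "dx": 0, "dy": 0, "dz": 0, "wx": 0, "wy": 0, "wz": 0}
    - {"gripper": 0.1, "dx": 0, "dy": 0, "dz": 0, "wx": 0, "wy": 0, "wz": 0}

```text
time_s: 21.22
tcp_pos: [0.4811, -0.0107, 0.0566]
tool_rot: [[-0.992, -0.123, -0.0], [-0.123, 0.992, -0.0], [0.0, 0.0, -1.0]]
wrist_force: [-1.5, -1.0, -2.5]
grip_width: 0.0227
gripper_force: 39.3
```

Request:
play_rows:
  rows:
    - {"gripper": 0.1, "dx": -0.04, "dy": 0, "dz": 0, "wx": 0, "wy": 0, "wz": 0}
    - {"gripper": 0.1, "dx": -0.04, "dy": 0, "dz": 0, "wx": 0, "wy": 0, "wz": 0}
    - {"gripper": 0.1, "dx": -0.04, "dy": 0, "dz": 0, "wx": 0, "wy": 0, "wz": 0}
    - {"gripper": 0.1, "dx": 0, "dy": 0, "dz": 0, "wx": 0, "wy": 0, "wz": 0}
    - {"gripper": 0.1, "dx": 0, "dy": 0, "dz": 0, "wx": 0, "wy": 0, "wz": 0}

```text
time_s: 21.63
tcp_pos: [0.4824, -0.0106, 0.0566]
tool_rot: [[-0.992, -0.123, 0.0], [-0.123, 0.992, 0.0], [-0.0, 0.0, -1.0]]
wrist_force: [0.7, -0.3, -0.3]
grip_width: 0.0226
gripper_force: 39.3
```

```bash
python3 v.py
```

```text
t 21.6333 vise mm tip x -26.55 y -3.9 z 0.0566 F 0.6 -0.3 head 7.04 torque [-0.    0.06  0.02]
```

Request:
play_rows:
  rows:
    - {"gripper": 0.1, "dx": -0.04, "dy": 0, "dz": 0, "wx": 0, "wy": 0, "wz": 0}
    - {"gripper": 0.1, "dx": -0.04, "dy": 0, "dz": 0, "wx": 0, "wy": 0, "wz": 0}
    - {"gripper": 0.1, "dx": -0.04, "dy": 0, "dz": 0, "wx": 0, "wy": 0, "wz": 0}
    - {"gripper": 0.1, "dx": 0, "dy": 0, "dz": 0, "wx": 0, "wy": 0, "wz": 0}
    - {"gripper": 0.1, "dx": 0, "dy": 0, "dz": 0, "wx": 0, "wy": 0, "wz": 0}

```text
time_s: 22.05
tcp_pos: [0.4836, -0.0104, 0.0566]
tool_rot: [[-0.992, -0.123, -0.0], [-0.123, 0.992, -0.0], [0.0, -0.0, -1.0]]
wrist_force: [0.9, 0.3, -1.1]
grip_width: 0.0228
gripper_force: 39.3
```

Request:
play_rows:
  rows:
    - {"gripper": 0.1, "dx": -0.04, "dy": 0, "dz": 0, "wx": 0, "wy": 0, "wz": 0}
    - {"gripper": 0.1, "dx": -0.04, "dy": 0, "dz": 0, "wx": 0, "wy": 0, "wz": 0}
    - {"gripper": 0.1, "dx": 0, "dy": 0, "dz": 0, "wx": 0, "wy": 0, "wz": 0}
    - {"gripper": 0.1, "dx": 0, "dy": 0, "dz": 0, "wx": 0, "wy": 0, "wz": 0}

```text
time_s: 22.38
tcp_pos: [0.4844, -0.0104, 0.0566]
tool_rot: [[-0.992, -0.123, 0.0], [-0.123, 0.992, -0.0], [-0.0, -0.0, -1.0]]
wrist_force: [-0.3, 0.7, -1.7]
grip_width: 0.0228
gripper_force: 39.3
```

```bash
python3 v.py
```

```text
t 22.3833 vise mm tip x -24.53 y -3.91 z 0.0566 F -0.2 0.7 head 7.04 torque [0.01 0.03 0.02]
```

Request:
play_rows:
  rows:
    - {"gripper": 0.1, "dx": -0.04, "dy": 0, "dz": 0, "wx": 0, "wy": 0, "wz": 0}
    - {"gripper": 0.1, "dx": -0.04, "dy": 0, "dz": 0, "wx": 0, "wy": 0, "wz": 0}
    - {"gripper": 0.1, "dx": 0, "dy": 0, "dz": 0, "wx": 0, "wy": 0, "wz": 0}
    - {"gripper": 0.1, "dx": 0, "dy": 0, "dz": 0, "wx": 0, "wy": 0, "wz": 0}

```text
time_s: 22.72
tcp_pos: [0.4852, -0.0103, 0.0566]
tool_rot: [[-0.992, -0.123, 0.0], [-0.123, 0.992, -0.0], [-0.0, -0.0, -1.0]]
wrist_force: [-0.7, 0.2, -0.8]
grip_width: 0.0231
gripper_force: 39.3
```

Request:
play_rows:
  rows:
    - {"gripper": 0.1, "dx": -0.04, "dy": 0, "dz": 0, "wx": 0, "wy": 0, "wz": 0}
    - {"gripper": 0.1, "dx": -0.04, "dy": 0, "dz": 0, "wx": 0, "wy": 0, "wz": 0}
    - {"gripper": 0.1, "dx": 0, "dy": 0, "dz": 0, "wx": 0, "wy": 0, "wz": 0}
    - {"gripper": 0.1, "dx": 0, "dy": 0, "dz": 0, "wx": 0, "wy": 0, "wz": 0}

```text
time_s: 23.05
tcp_pos: [0.4859, -0.0102, 0.0566]
tool_rot: [[-0.992, -0.123, -0.0], [-0.123, 0.992, -0.0], [0.0, -0.0, -1.0]]
wrist_force: [0.2, -1.4, 0.1]
grip_width: 0.0228
gripper_force: 39.2
```

```bash
python3 v.py
```

```text
t 23.05 vise mm tip x -23.06 y -3.94 z 0.0566 F -0.0 -1.5 head 7.04 torque [-0.15  0.14 -0.08]
```

Request:
play_rows:
  rows:
    - {"gripper": 0.1, "dx": -0.04, "dy": 0, "dz": 0, "wx": 0, "wy": 0, "wz": 0}
    - {"gripper": 0.1, "dx": -0.04, "dy": 0, "dz": 0, "wx": 0, "wy": 0, "wz": 0}
    - {"gripper": 0.1, "dx": 0, "dy": 0, "dz": 0, "wx": 0, "wy": 0, "wz": 0}
    - {"gripper": 0.1, "dx": 0, "dy": 0, "dz": 0, "wx": 0, "wy": 0, "wz": 0}

```text
time_s: 23.38
tcp_pos: [0.4865, -0.0101, 0.0565]
tool_rot: [[-0.992, -0.123, -0.0], [-0.123, 0.992, -0.0], [0.0, -0.0, -1.0]]
wrist_force: [-1.2, -2.6, -2.3]
grip_width: 0.0228
gripper_force: 39.0
```

```bash
python3 v.py
```

```text
t 23.3833 vise mm tip x -22.4 y -3.94 z 0.0565 F -1.5 -2.5 head 7.04 torque [-0.37  0.37 -0.13]
```

Request:
play_rows:
  rows:
    - {"gripper": 0.1, "dx": 0, "dy": -0.05, "dz": 0, "wx": 0, "wy": 0, "wz": 0}
    - {"gripper": 0.1, "dx": -0.04, "dy": -0.03, "dz": 0, "wx": 0, "wy": 0, "wz": 0}
    - {"gripper": 0.1, "dx": -0.04, "dy": 0, "dz": 0, "wx": 0, "wy": 0, "wz": 0}
    - {"gripper": 0.1, "dx": 0, "dy": 0, "dz": 0, "wx": 0, "wy": 0, "wz": 0}
    - {"gripper": 0.1, "dx": 0, "dy": 0, "dz": 0, "wx": 0, "wy": 0, "wz": 0}

```text
time_s: 23.8
tcp_pos: [0.4879, -0.0107, 0.0567]
tool_rot: [[-0.992, -0.123, 0.0], [-0.123, 0.992, 0.0], [-0.0, 0.0, -1.0]]
wrist_force: [-0.7, -0.9, -0.7]
grip_width: 0.0229
gripper_force: 39.3
```

```bash
python3 v.py
```

```text
t 23.8 vise mm tip x -21.13 y -4.63 z 0.0567 F -0.8 -0.9 head 7.05 torque [-0.04  0.07 -0.02]
```

It slid in freely: the tip estimate is 3.5 mm past the crest line. I'll press on until it bottoms out.

Request:
play_rows:
  rows:
    - {"gripper": 0.1, "dx": -0.04, "dy": 0, "dz": 0, "wx": 0, "wy": 0, "wz": 0}
    - {"gripper": 0.1, "dx": -0.04, "dy": 0, "dz": 0, "wx": 0, "wy": 0, "wz": 0}
    - {"gripper": 0.1, "dx": -0.04, "dy": 0, "dz": 0, "wx": 0, "wy": 0, "wz": 0}
    - {"gripper": 0.1, "dx": 0, "dy": 0, "dz": 0, "wx": 0, "wy": 0, "wz": 0}
    - {"gripper": 0.1, "dx": 0, "dy": 0, "dz": 0, "wx": 0, "wy": 0, "wz": 0}

```text
time_s: 24.22
tcp_pos: [0.4882, -0.0105, 0.0564]
tool_rot: [[-0.992, -0.123, -0.001], [-0.123, 0.992, 0.0], [0.001, 0.0, -1.0]]
wrist_force: [-3.2, -0.5, 0.3]
grip_width: 0.0229
gripper_force: 39.2
```

```bash
python3 v.py
```

```text
t 24.2167 vise mm tip x -20.74 y -4.53 z 0.0564 F -3.3 -0.1 head 7.05 torque [-0.11  0.43 -0.1 ]
```

Request:
play_rows:
  rows:
    - {"gripper": 0.1, "dx": -0.04, "dy": 0, "dz": 0, "wx": 0, "wy": 0, "wz": 0}
    - {"gripper": 0.1, "dx": 0, "dy": 0, "dz": 0, "wx": 0, "wy": 0, "wz": 0}
    - {"gripper": 0.1, "dx": 0, "dy": 0, "dz": 0, "wx": 0, "wy": 0, "wz": 0}
    - {"gripper": 0.1, "dx": 0.08, "dy": 0, "dz": 0.05, "wx": 0, "wy": 0, "wz": 0}
    - {"gripper": 0.1, "dx": 0, "dy": 0, "dz": 0.05, "wx": 0, "wy": 0, "wz": 0}
    - {"gripper": 0.1, "dx": 0, "dy": 0, "dz": 0.05, "wx": 0, "wy": 0, "wz": 0}
    - {"gripper": 0.1, "dx": 0, "dy": 0, "dz": 0, "wx": 0, "wy": 0, "wz": 0}
    - {"gripper": 0.1, "dx": 0, "dy": 0, "dz": 0, "wx": 0, "wy": 0, "wz": 0}

```text
time_s: 24.88
tcp_pos: [0.4883, -0.0106, 0.0551]
tool_rot: [[-0.992, -0.123, -0.0], [-0.123, 0.992, 0.0], [0.0, 0.0, -1.0]]
wrist_force: [-4.7, 0.0, 0.7]
grip_width: 0.0228
gripper_force: 39.3
```

```bash
python3 v.py; python3 go.py .4882 -.0105 .055 187
```

```text
t 24.8833 vise mm tip x -20.68 y -4.64 z 0.0551 F -4.7 0.6 head 7.05 torque [-0.14  0.69 -0.08]
t 24.8833 tcp [ 0.4883 -0.0106  0.0551] head -172.95 tilt [-0.  0. -1.] w 0.0228 gf 39.3 F [-4.75  0.03  0.73]
first wz 0.05 then cm [0.01 0.01 0.01]
```

Request:
play_rows:
  rows:
    - {"gripper": 0.1, "dx": 0.05, "dy": 0, "dz": 0.03, "wx": 0, "wy": 0, "wz": 0}
    - {"gripper": 0.1, "dx": 0, "dy": 0, "dz": 0, "wx": 0, "wy": 0, "wz": 0}
    - {"gripper": 0.1, "dx": 0, "dy": 0, "dz": 0, "wx": 0, "wy": 0, "wz": 0}

```text
time_s: 25.13
tcp_pos: [0.4882, -0.0107, 0.0549]
tool_rot: [[-0.992, -0.123, 0.001], [-0.123, 0.992, -0.0], [-0.001, -0.0, -1.0]]
wrist_force: [-2.9, -0.1, 0.6]
grip_width: 0.0228
gripper_force: 39.3
```

```bash
python3 v.py; python3 go.py .4882 -.0105 .055 187
```

```text
t 25.1333 vise mm tip x -20.77 y -4.71 z 0.0549 F -2.9 0.2 head 7.04 torque [-0.02  0.43 -0.05]
t 25.1333 tcp [ 0.4882 -0.0107  0.0549] head -172.96 tilt [ 0.001 -0.    -1.   ] w 0.0228 gf 39.3 F [-2.92 -0.15  0.6 ]
first wz 0.04 then cm [-0.    0.02 -0.01]
```

Seated, and nearly or just touching the plate. Now I'll release to a moderate opening, rise straight up and look.

Request:
play_rows:
  rows:
    - {"gripper": 0.35, "dx": 0, "dy": 0, "dz": 0.03, "wx": 0, "wy": 0, "wz": 0}
    - {"gripper": 0.4, "dx": 0, "dy": 0, "dz": 0, "wx": 0, "wy": 0, "wz": 0}
    - {"gripper": 0.45, "dx": 0, "dy": 0, "dz": 0, "wx": 0, "wy": 0, "wz": 0}
    - {"gripper": 0.5, "dx": 0, "dy": 0, "dz": 0, "wx": 0, "wy": 0, "wz": 0}
    - {"gripper": 0.5, "dx": 0, "dy": 0, "dz": 0, "wx": 0, "wy": 0, "wz": 0}
    - {"gripper": 0.5, "dx": 0, "dy": 0, "dz": -1, "wx": 0, "wy": 0, "wz": 0}
    - {"gripper": 0.5, "dx": 0, "dy": 0, "dz": -2, "wx": 0, "wy": 0, "wz": 0}
    - {"gripper": 0.5, "dx": 0, "dy": 0, "dz": -3, "wx": 0, "wy": 0, "wz": 0}
    - {"gripper": 0.5, "dx": 0, "dy": 0, "dz": -3, "wx": 0, "wy": 0, "wz": 0}
    - {"gripper": 0.5, "dx": 0, "dy": 0, "dz": -3, "wx": 0, "wy": 0, "wz": 0}
    - {"gripper": 0.5, "dx": 3, "dy": 0, "dz": 0, "wx": 0, "wy": 0, "wz": 0}
    - {"gripper": 0.5, "dx": 3, "dy": 0, "dz": 0, "wx": 0, "wy": 0, "wz": 0}
    - {"gripper": 0.5, "dx": 0, "dy": 4, "dz": -1, "wx": 0, "wy": 0, "wz": 0}
    - {"gripper": 0.5, "dx": 0, "dy": 4, "dz": -1, "wx": 0, "wy": 0, "wz": 0}
    - {"gripper": 0.5, "dx": 0, "dy": 4, "dz": -1, "wx": 0, "wy": 0, "wz": 0}
    - {"gripper": 0.5, "dx": 0, "dy": 4, "dz": 0, "wx": 0, "wy": 0, "wz": 0}
    - {"gripper": 0.5, "dx": 0, "dy": 4, "dz": 0, "wx": 0, "wy": 0, "wz": 0}
    - {"gripper": 0.5, "dx": 0, "dy": 4, "dz": 0, "wx": 0, "wy": 0, "wz": 0}
    - {"gripper": 0.5, "dx": 0, "dy": 4, "dz": 0, "wx": 0, "wy": 0, "wz": 0}
    - {"gripper": 0.5, "dx": 0, "dy": 0, "dz": 0, "wx": 0, "wy": 0, "wz": 0}

```text
time_s: 26.8
tcp_pos: [0.3925, 0.266, 0.2056]
tool_rot: [[-0.992, -0.129, 0.001], [-0.129, 0.992, 0.004], [-0.002, 0.004, -1.0]]
wrist_force: [-0.6, -0.7, -0.1]
grip_width: 0.0428
gripper_force: 0.0
```

Run:
```python
from fit import *
I={n:imaging.get_image(n)[:,:,::-1].copy() for n in("top","side")}
for n in I: cv2.imwrite(f"pics/E_{n}.png",I[n])
for nm,p0,b in(("A",[.4884,-.0105,.122],.05),("c0",[.490,-.207,-.15],.006),("c2",[.457,-.384,-.19],.006)):
    for n in I:
        p,f=fit(n,I[n],p0,b); print(nm,n,p[:2].round(4),np.degrees(p[2]).round(1),round(f))
A=cv2.resize(I["top"][140:240,200:300],None,fx=4,fy=4,interpolation=cv2.INTER_CUBIC);B=cv2.resize(I["side"][135:235,220:320],None,fx=4,fy=4,interpolation=cv2.INTER_CUBIC)
C=cv2.resize(I["side"][220:320,220:420],(400,200));D=cv2.resize(I["top"][150:250,300:500],(400,200))
cv2.imwrite("pics/e1.png",np.vstack([np.hstack([A,B]),np.hstack([D,C])]))
```

```text
A top [ 0.4829 -0.0111] 6.4 2401
A side [ 0.4822 -0.0165] 18.7 1569
c0 top [ 0.4912 -0.2053] -7.9 141
c0 side [ 0.488  -0.2085] -8.6 611
c2 top [ 0.4572 -0.3841] -10.0 180
c2 side [ 0.4541 -0.3872] -9.1 559
```

View pics/e1.png

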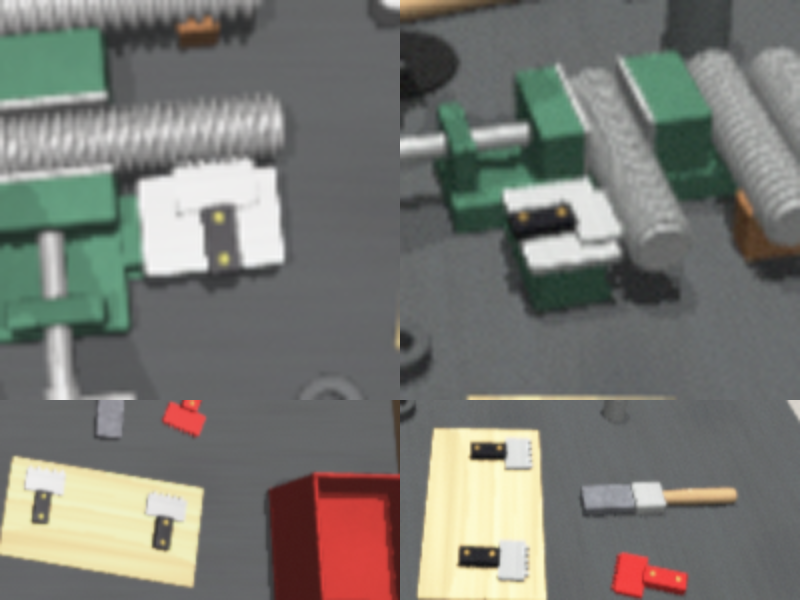

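The view shows the comb flat on the rest plate, its handle at about (221,238) in the left crop, square to the rod with its teeth in the thread. The other two lie flat on the board. One numeric check of the seated handle before handing in.

Run:
```python
from h import *
for n,(y0,y1,x0,x1) in(("top",(185,212,240,268)),("side",(180,200,245,266))):
    im=cv2.imread(f"pics/E_{n}.png"); V=im.max(2).astype(int);S=V-im.min(2); m=np.zeros(V.shape,bool); m[y0:y1,x0:x1]=((V<130)&(S<25))[y0:y1,x0:x1]
    for off in(0,):
        e=proj(n,[.4884,-.0105,.062])[0]
    b=[(c.round(1),a,ray(n,c,.062)[0].round(4)) for c,a,_ in blobs(cv2.morphologyEx(m.astype(np.uint8),cv2.MORPH_CLOSE,np.ones((3,3))),40,500)]
    print(n,"expected",e.round(1),b)
```

```text
top expected [254.8 199.8] [(array([254.8, 204.2]), np.int32(244), array([ 0.4757, -0.0108]))]
side expected [255.6 187.8] [(array([252.6, 191.3]), np.int32(174), array([ 0.4773, -0.0272]))]
```

The mask picked up dark bench pixels, so those numbers are no use. Read off the picture instead, the handle spans rows 191.5 to 207.5, centred at about (255.2,199.5). The expected position is (254.8,199.8), so the comb stayed seated.

```bash
python3 -c "
from plant import arm
print(arm.sign_off())"
```

```text
the job is handed in; nothing more can be done
None
```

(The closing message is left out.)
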